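# Roll a round billet into the vee of a drilling cradle, slide it to the stop and clamp it

### The arm

A 6-joint arm with a two-finger parallel gripper is mounted at the origin on the work surface. World frame = base frame: x ahead of the robot, y to its left, z up, the work surface at z = 0. Lengths are in m, angles in degrees, forces in N, time in s.
With the tool pointing down it reaches from about 0.3 to 0.75 m from the base axis. Payload 8.5 kg.
Tool frame: the origin (TCP) lies midway between the tips of the shut fingers; the grasp point (between the pads) lies 19 mm behind it; z points along the fingers, y is the direction in which the jaws open and shut (so a half turn about z gives the same grasp; the last joint's range is limited). The gripper opens to 85 mm and grips with 20 to 120 N. Pads are 22 mm wide; open, the fingers measure 114 mm over their backs; the gripper's body (76 mm by 85 mm) begins 54 mm behind the grasp point. The pads swing forward as they close: fully open they stand 13 mm farther back than shut.
Start: joints at [-88.195, 21.807, 74.336, -0, 83.858, -12.336], TCP at [0.134, -0.533, 0.231] pointing down, gripper open.
Joint ranges: [-178.18, 178.18], [-50.72, 133.34], [12.68, 142.11], [-81.47, 261.47], [9.98, 163.14], [-165.26, 165.26]. Speed limits (degrees/s): [136.94, 136.94, 180, 180, 180, 180].

### API

Orientations are given as a 3x3 rotation matrix whose columns are the frame's x, y, z axes.
In Python, from rig import env, eyes, close_job gives the robot as it stands.
- The arm moves only by the tool jog_arm, never from a script. Its argument "deltas" is one flat list of numbers, 7 for each row, row after row: the shift along the tool's x, y, z in units of 0.75 m (1.0 is 0.75 m), then the turn, a rotation vector about the tool's x, y, z in units of 180 degrees (1.0 is 180 degrees), then the gripper command: -1 is fully open, 1 is shut, values between are in proportion. In form: [dx, dy, dz, ax, ay, az, fingers, dx, dy, dz, ax, ay, az, fingers, ...]. A call has 1 to 12 rows; each row is the pose to reach, as a shift and turn from the pose commanded when the call began, along the tool's axes at that moment, turning the shorter way round; what a row does not reach only later rows make up. A row lasts 1/12 s, in which the tool goes at most 41.7 mm and 7.16 degrees, less where a joint would pass 70% of its speed; a pose out of reach is approached as far as the arm can. A call with a number of a shift or a turn outside -1 to 1 is refused whole. A call with a gripper value outside its range is refused whole. The fingers move at their own pace and stop on an object; "grip_force" is the grip in N (left out, the last holds). Time passes only in rows, so rows that repeat a pose let the fingers close. It gives the time, the measured TCP pose, the force and the opening at its end, in the units of the state.
- env.observe(): the state, without advancing time (a new reading comes with each control period).
- eyes.get_image(name): name is "scene" or "side" or "wrist"; returns the picture (480x640x3 uint8, red, green, blue); there is no depth.
- eyes.camera_params(name): a dict with "intrinsics" (3x3 intrinsics, pixels), "k1" (the pictures are not rectified: a ray, as slopes to the right and down, at radius r is drawn at 1 + k1 r^2 times it, then the intrinsics apply), "R" (3x3) and "t" (3): a world point X has camera coordinates R X + t; the wrist camera has in their place "mount" (4x4, takes a point from camera to tool coordinates, whose origin is the TCP and whose axes are the flange's). Camera axes: x right, y down, z forward; pixel columns grow to the right and rows downward; lengths in m; the calibration is good to about 2 mm. A picture is of the moment at which its call begins: read the wrist's pose just before it. camera_params takes no time and is no camera call.
- close_job(): hands the job in, once; it reports no verdict.
The state is a dict: "time_s": time; "q": joint angles; "qvel": joint speeds; "joint_efforts": joint torques, N m; "position": TCP position; "tool_rot": TCP orientation; "ft_force": force on the tool from outside, world axes, zero at the start; "wrist_torque": the same for the moment, N m; "grip_width": finger opening in m.
Only numpy, scipy, OpenCV 4.12 (cv2) and the standard library are available. Lean on these libraries where they do the work, as an engineer would, in place of code of your own. Each camera call takes 0.05 s, during which the arm holds its last target.

### The job

Set up the wooden round for drilling: roll it, without lifting it, off the loading shelf and over the low strip into the vee of the cradle and let it settle there by itself. Then slide it along the vee until its end is fully home against the end stop, without shifting the stop, and push the clamp head down with a firm 15 to 20 N so that its foot holds the round tight but does not crush it. Let go, and leave the other tools on the bench where they are.

Things in the scene. Friction and masses are not known exactly. Their poses are not given: they have to be found in the camera images.
- cradle: Plywood drilling cradle fixed on the bench, base 300 x 340 x 18 mm. Origin: on the bench, under the bottom line of the vee. Its x points from the loading shelf across the vee to the clamp bar, y along the vee to the end stop, z up. An upright steel clamp bar stands at x 78 to 86 mm, y 0, up to z 308 mm; feet and fence round it are lower than 72 mm
- shelf_mid (a point): A point on the loading shelf (cradle x -88, y -40, z 62 mm; axes as the cradle's). The shelf is flat, top 62 mm above the bench, cradle x -175 to -32 mm, y -155 to +95 mm. Half-round strips 2.5 mm high, 11 mm wide, run along it at x -40 mm (just before the vee's lip) and x -166 mm
- vee_axis (a point): Where the round's axis lies once settled in the vee: cradle x 0, y 0, z 75 mm; axes as the cradle's. The vee is two wooden strips at 45 degrees, from y -85 to +85 mm, bottom line 30 mm above the bench, near lip at x -32 z 62 mm, far lip at x +42 z 72 mm
- billet: The turned wooden round, 64 mm diameter, 240 mm long, 0.38 to 0.6 kg; origin and axes as billet_center
- billet_center (a point): Centre of the wooden round. It lies loose on the loading shelf, centre 94 mm above the bench, nearly parallel to the vee; settled in the vee its centre is 75 mm above the bench. y runs along its length towards the end stop; x and z turn as it rolls. Upright fingers shoved at its mid-height rub and can jam it against the strip: lean them under it or let them rise as it rolls; then about 5 N do
- billet_end (a point): Centre of the round's flat end face on the end stop's side, 120 mm from its centre. The opposite end face, 120 mm the other way, is the one to push; in the vee it is clear of the cradle down to the 18 mm thick base
- stop_face (a point): Face of the end stop's bolt head (20 mm diameter, 75 mm above the bench, on the line of the settled round's axis) which the round's end must meet; at cradle y 115 to 140 mm. The stop (up to 111 mm high) is held by a wing nut only and slips when pushed with over about 25 N; sliding the round slowly along the vee takes 2 to 6 N
- clamp_arm: Dark steel sliding clamp head on the upright bar. Origin: on the flat top of its arm, straight above its foot and the middle of the vee (cradle x 0, y 0), 210 to 240 mm above the bench at the start: push down here. The arm is 24 mm wide in y, 28 mm thick, x -18 to +72 mm. It slides only up and down, takes 6 to 9 N of push to move slowly, and locks itself where left
- clamp_under (a point): Underside of the clamp arm, 28 mm below clamp_arm's origin. Below it a 30 mm rubber foot hangs on a screw, 20 to 32 mm further down: how far is not measured, so feel for contact. Once it touches, push rises 6 N per mm for 4 mm, then hard. A push of 15 to 20 N in all leaves 8 to 14 N on the round, which stays; over 20 N on the round crushes it
- chisel: Bystander: wood-handled chisel, 250 mm long, lying on the bench
- mallet: Bystander: mallet with wooden handle and black head, 280 mm long, lying on the bench
- try_square: Bystander: try square, 120 mm wooden stock and 190 mm steel blade, lying on the bench
Mind the look-alikes: they are no part of the job. What is shaped like the billet but blue or purple is not meant.

How it is judged:
By the outcome, as a careful person would: the job done as asked, in the order asked, and still so for the second after the job is handed in, with the robot touching nothing.
It also fails if it takes over 72 s, if anything falls off the work surface, if the arm or the gripper's body presses on something with over 40 N, if the wrist force passes 120 N, or if a joint passes its speed limit or range.

## Working session

There is one attempt and no reset: what is moved stays moved. The work goes in short steps, Python scripts to look and compute and a tool call to move; the robot and the scene stay as the last step left them, time stands still between calls to the robot, and variables do not carry over. Pictures are saved under pics/ and viewed, and the job is handed in when it is done.

Besides the shell and the picture viewer there is one more tool, called after ">>>" by a JSON object that holds its "method" and its "body", one argument or row to a line. jog_arm: Moves the arm, as the interface text tells. Its arguments: {"type":"object","properties":{"deltas":{"type":"array"},"grip_force":{"type":"number"}},"required":["deltas"]}

```bash
ls; mkdir -p pics
cat > h.py <<'E'
import numpy as np, cv2
from rig import env, eyes, close_job
def save(n,f):
    im=eyes.get_image(n); cv2.imwrite('pics/'+f,cv2.cvtColor(im,cv2.COLOR_RGB2BGR)); return im
E
python3 - <<'E'
from h import *
np.set_printoptions(precision=4,suppress=True)
s=env.observe(); print(s)
for n in ['scene','side','wrist']:
    save(n,n+'0.png'); print(n,eyes.camera_params(n))
E
```

```text
pics
{'time_s': 0.0, 'q': array([-88.1963,  21.8418,  74.3857,   0.0008,  83.8577, -12.3367]), 'qvel': array([-0.1597,  0.0558,  0.0342, -0.1099,  0.0613, -0.0043]), 'joint_efforts': array([  0.0026, -44.8462, -23.1271,  -0.0002,   0.0048,  -0.    ]), 'position': array([ 0.1343, -0.533 ,  0.2307]), 'tool_rot': array([[ 0.9697,  0.2443, -0.    ],
       [ 0.2443, -0.9697,  0.0015],
       [ 0.0003, -0.0014, -1.    ]]), 'ft_force': array([ 0.0865,  0.0248, -0.2046]), 'wrist_torque': array([-0.0463, -0.0128, -0.0077]), 'grip_width': 0.08550985882917127}
scene {'intrinsics': array([[601.5729,   0.    , 309.6427],
       [  0.    , 601.5729, 239.2845],
       [  0.    ,   0.    ,   1.    ]]), 'k1': -0.009355957454819288, 'R': array([[ 0.5048,  0.863 , -0.0217],
       [ 0.4918, -0.3082, -0.8144],
       [-0.7095,  0.4004, -0.5799]]), 't': array([-0.2271, -0.1165,  2.0622])}
side {'intrinsics': array([[518.0215,   0.    , 321.209 ],
       [  0.    , 518.0215, 244.0093],
       [  0.    ,   0.    ,   1.    ]]), 'k1': -0.09894000474749254, 'R': array([[-0.9508, -0.3092, -0.0177],
       [-0.2259,  0.7314, -0.6434],
       [ 0.2119, -0.6078, -0.7653]]), 't': array([0.4285, 0.207 , 1.4212])}
wrist {'intrinsics': array([[331.2432,   0.    , 318.5038],
       [  0.    , 331.2432, 237.4663],
       [  0.    ,   0.    ,   1.    ]]), 'k1': -0.06149330325668243, 'mount': array([[ 0.0007, -0.9562, -0.2926,  0.0751],
       [ 1.    ,  0.0007,  0.0003,  0.0005],
       [-0.0001, -0.2926,  0.9562, -0.1416],
       [ 0.    ,  0.    ,  0.    ,  1.    ]])}
```

View pics/scene0.png

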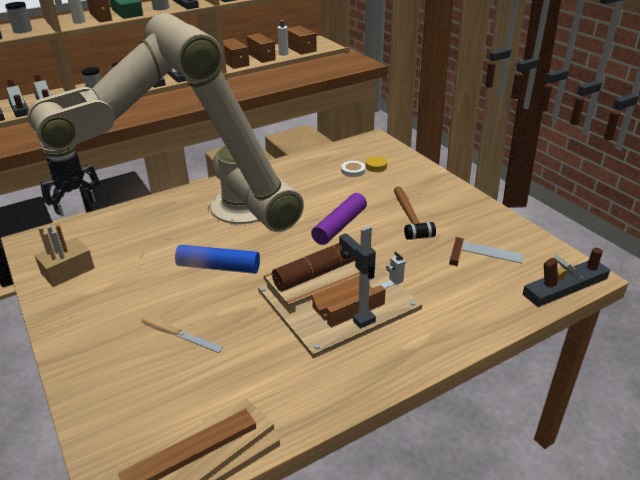

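View pics/side0.png

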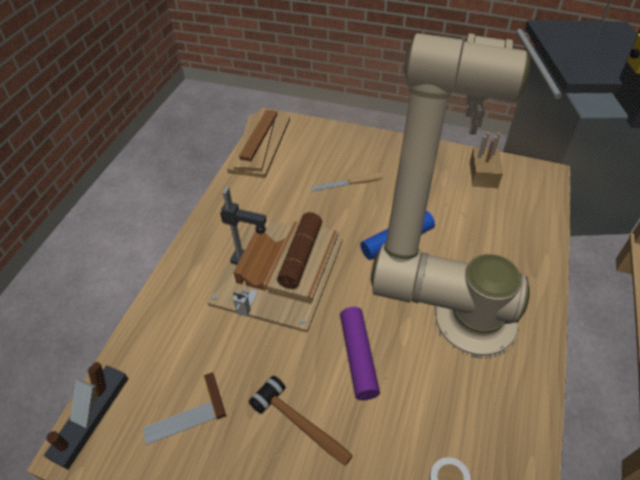

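View pics/wrist0.png

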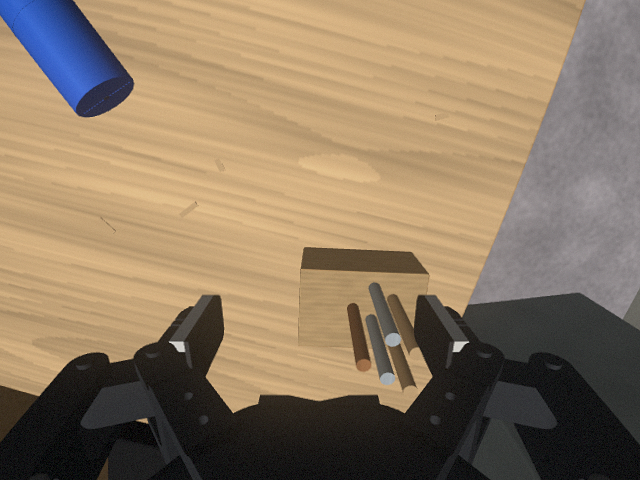

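The brown round on the cradle shelf is at scene (312,267) and side (300,250). The look-alikes are the blue round (scene 217,258; side 398,235) and the purple one (scene 340,217; side 359,352). By the description I choose the brown one, and I'll check it in a close crop.

Run:
```python
import cv2
a=cv2.imread('pics/scene0.png')[215:360,250:430]; cv2.imwrite('pics/c1.png',cv2.resize(a,None,fx=4,fy=4,interpolation=cv2.INTER_CUBIC))
a=cv2.imread('pics/side0.png')[175:335,195:355]; cv2.imwrite('pics/c2.png',cv2.resize(a,None,fx=3.75,fy=3.75,interpolation=cv2.INTER_CUBIC))
```

```text
(no output)
```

View pics/c1.png

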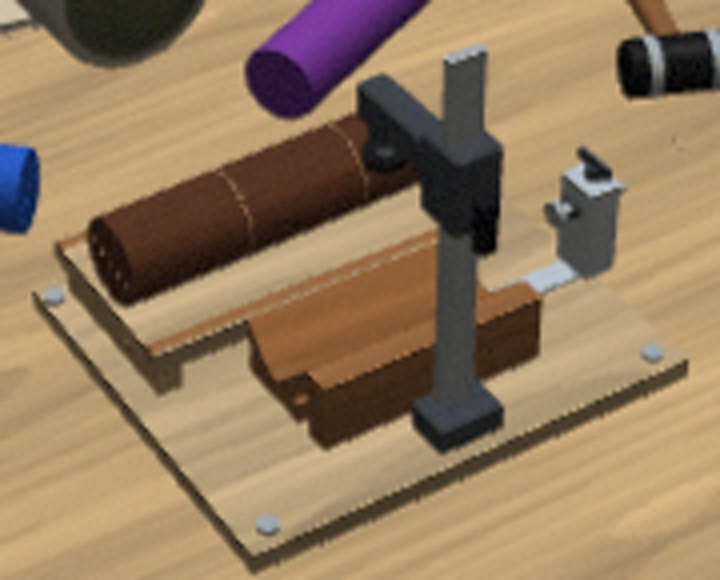

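View pics/c2.png

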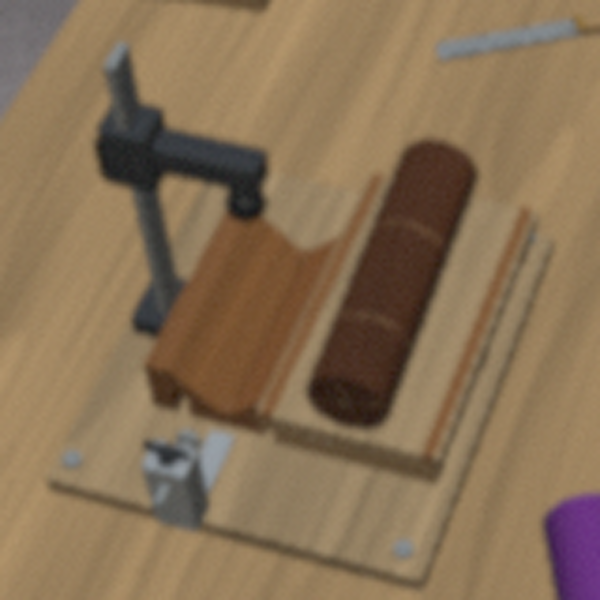

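```bash
cat >> h.py <<'E'
from scipy.optimize import least_squares
P={n:eyes.camera_params(n) for n in ['scene','side']}
def proj(n,X):
    p=P[n]; X=np.atleast_2d(X).astype(float)
    return cv2.projectPoints(X,cv2.Rodrigues(p['R'])[0],p['t'],p['intrinsics'],np.array([p['k1'],0,0,0.]))[0][:,0]
def ray(n,uv):
    p=P[n]; u=cv2.undistortPoints(np.array([[uv]],float),p['intrinsics'],np.array([p['k1'],0,0,0.]))[0,0]
    d=p['R'].T@np.array([u[0],u[1],1]); return -p['R'].T@p['t'], d/np.linalg.norm(d)
def onz(n,uv,z):
    o,d=ray(n,uv); return o+d*(z-o[2])/d[2]
def C2W(c,X):
    X=np.atleast_2d(X); a=c[2]; R=np.array([[np.cos(a),-np.sin(a),0],[np.sin(a),np.cos(a),0],[0,0,1]]); return X@R.T+[c[0],c[1],0]
def W2C(c,X):
    X=np.atleast_2d(X)-[c[0],c[1],0]; a=c[2]; R=np.array([[np.cos(a),-np.sin(a),0],[np.sin(a),np.cos(a),0],[0,0,1]]); return X@R
E
python3 - <<'E'
from h import *
np.set_printoptions(precision=4,suppress=True)
s1=lambda x,y:(250+(x+.5)/4-.5,215+(y+.5)/4-.5)
s2=lambda x,y:(195+(x+.5)/3.75-.5,175+(y+.5)/3.75-.5)
obs=[('scene',s1(152,352),(-.032,-.155,.062)),('scene',s1(60,247),(-.175,-.155,.062)),('scene',s1(465,52),(.082,0,.308)),
('side',s2(117,50),(.082,0,.308)),('side',s2(437,460),(-.175,.095,.062)),('side',s2(272,425),(-.032,.095,.062)),('side',s2(527,212),(-.175,-.155,.062)),
('scene',s1(465,52),(.082,0,.308)),('side',s2(117,50),(.082,0,.308))]
for n,uv,X in obs: print(n,uv,onz(n,uv,X[2]))
f=lambda c:np.concatenate([onz(n,uv,X[2])[:2]-C2W(c,X)[0,:2] for n,uv,X in obs])
best=min((least_squares(f,[.5,0,a]) for a in np.linspace(-3,3,7)),key=lambda r:r.cost)
c=best.x;print('cradle',c,np.degrees(c[2]));print(best.fun.reshape(-1,2)*1000)
# wait ends
print('end-', W2C(c,onz('scene',s1(110,260),.094)), 'end+',W2C(c,onz('side',s2(348,402),.094)))
for z in [.21,.22,.23,.24]:
    print(z,[proj(n,C2W(c,(-.018,0,z)))[0] for n in P])
for y in [.115,.14]: print(y,[proj(n,C2W(c,(0,y,.075)))[0] for n in P])
print(C2W(c,[(0,0,.075),(-.088,-.04,.094),(0,-.2,.1)]))
E
```

```text
scene (287.625, 302.625) [ 0.5834 -0.1425  0.062 ]
scene (264.625, 276.375) [ 0.4555 -0.1444  0.062 ]
scene (365.875, 227.625) [0.6999 0.0123 0.308 ]
side (225.83333333333334, 187.96666666666667) [0.7014 0.0071 0.308 ]
side (311.1666666666667, 297.3) [0.4437 0.1062 0.062 ]
side (267.1666666666667, 287.9666666666667) [0.5694 0.1132 0.062 ]
side (335.16666666666663, 231.16666666666666) [ 0.4515 -0.1417  0.062 ]
scene (365.875, 227.625) [0.6999 0.0123 0.308 ]
side (225.83333333333334, 187.96666666666667) [0.7014 0.0071 0.308 ]
cradle [0.618  0.0121 0.0171] 0.9794194887590285
[[ -5.284    0.9205]
 [  9.7728   1.4776]
 [ -0.1429  -1.1854]
 [  1.3488  -6.4652]
 [  2.2239   2.0926]
 [-14.9657   6.6219]
 [  5.8412   4.1886]
 [ -0.1429  -1.1854]
 [  1.3488  -6.4652]]
end- [[-0.0991 -0.1491  0.094 ]] end+ [[-0.1035  0.0876  0.094 ]]
0.21 [array([341.8706, 240.8233]), array([265.2402, 223.3622])]
0.22 [array([341.9079, 237.5928]), array([264.8648, 220.8236])]
0.23 [array([341.9453, 234.3374]), array([264.4855, 218.2569])]
0.24 [array([341.9831, 231.0569]), array([264.1023, 215.6618])]
0.115 [array([380.3513, 271.0368]), array([249.0662, 285.0203])]
0.14 [array([387.7242, 267.9398]), array([245.6127, 292.2213])]
[[ 0.618   0.0121  0.075 ]
 [ 0.5307 -0.0294  0.094 ]
 [ 0.6214 -0.1879  0.1   ]]
```

The crop confirms it: a brown turned round with light rings lies on the loading shelf. Next I'll go above it for a close wrist view.

```bash
cat >> h.py <<'E'
from scipy.spatial.transform import Rotation as Ro
def Rtool(yaw,tilt=0):
    # tool x heading yaw (deg, world), z down, tilted so z leans toward heading by tilt deg
    y,t=np.radians(yaw),np.radians(tilt); h=np.array([np.cos(y),np.sin(y),0]); u=np.array([0,0,1.])
    z=np.sin(t)*h-np.cos(t)*u; x=np.cos(t)*h+np.sin(t)*u; return np.stack([x,np.cross(z,x),z],1)
def delta(pos,R,s=None):
    s=s or env.observe(); R0=s['tool_rot']
    d=R0.T@(np.array(pos)-s['position'])/.75; r=Ro.from_matrix(R0.T@R).as_rotvec()/np.pi
    return np.round(np.r_[d,r],4)
np.set_printoptions(precision=4,suppress=True)
E
python3 - <<'E'
from h import *
print(delta([.45,-.03,.40],Rtool(1)))
E
```

```text
[ 0.5721 -0.5479 -0.2248 -0.0003 -0.      0.073 ]
```

>>> {"method": "jog_arm", "body": {
  "deltas": [0.572, -0.548, -0.225, 0, 0, 0.073, -1, 0.572, -0.548, -0.225, 0, 0, 0.073, -1, 0.572, -0.548, -0.225, 0, 0, 0.073, -1, 0.572, -0.548, -0.225, 0, 0, 0.073, -1, 0.572, -0.548, -0.225, 0, 0, 0.073, -1, 0.572, -0.548, -0.225, 0, 0, 0.073, -1, 0.572, -0.548, -0.225, 0, 0, 0.073, -1, 0.572, -0.548, -0.225, 0, 0, 0.073, -1, 0.572, -0.548, -0.225, 0, 0, 0.073, -1, 0.572, -0.548, -0.225, 0, 0, 0.073, -1, 0.572, -0.548, -0.225, 0, 0, 0.073, -1, 0.572, -0.548, -0.225, 0, 0, 0.073, -1]
}}

```text
time_s: 1.15
position: [0.3903, -0.1238, 0.3686]
tool_rot: [[1.0, 0.017, 0.0], [0.017, -1.0, -0.0], [0.0, 0.0, -1.0]]
ft_force: [0.4, -1.2, -0.6]
grip_width: 0.0855
```

Run:
```python
from h import *
print(env.observe()['time_s'],delta([.45,-.03,.40],Rtool(1)))
```

```text
1.15 [ 0.0818 -0.1236 -0.0419  0.     -0.     -0.0001]
```

>>> {"method": "jog_arm", "body": {
  "deltas": [0.082, -0.124, -0.042, 0, 0, 0, -1, 0.082, -0.124, -0.042, 0, 0, 0, -1, 0.082, -0.124, -0.042, 0, 0, 0, -1, 0.082, -0.124, -0.042, 0, 0, 0, -1, 0.082, -0.124, -0.042, 0, 0, 0, -1]
}}

```text
time_s: 1.57
position: [0.4501, -0.0306, 0.3993]
tool_rot: [[1.0, 0.021, -0.0], [0.021, -1.0, -0.0], [-0.0, 0.0, -1.0]]
ft_force: [-0.4, 0.0, -1.1]
grip_width: 0.0854
```

Run:
```python
from h import *
import pickle
s=env.observe(); print(s); pickle.dump(s,open('s1.pkl','wb'))
save('wrist','w1.png')
```

```text
{'time_s': 1.5667, 'q': array([-18.9866,   7.4983,  67.0545,  -0.0081, 105.4619,  69.8271]), 'qvel': array([-3.2216, -0.6256,  2.0688, -0.3924, -0.2342, -0.8024]), 'joint_efforts': array([  1.9968, -32.9664, -25.9541,   0.136 ,   0.0643,   0.2091]), 'position': array([ 0.4501, -0.0306,  0.3993]), 'tool_rot': array([[ 0.9998,  0.0207, -0.0003],
       [ 0.0207, -0.9998, -0.    ],
       [-0.0003,  0.    , -1.    ]]), 'ft_force': array([-0.3806,  0.0491, -1.0887]), 'wrist_torque': array([-0.0038,  0.0142, -0.0249]), 'grip_width': 0.08538403360552868}
```

View pics/w1.png

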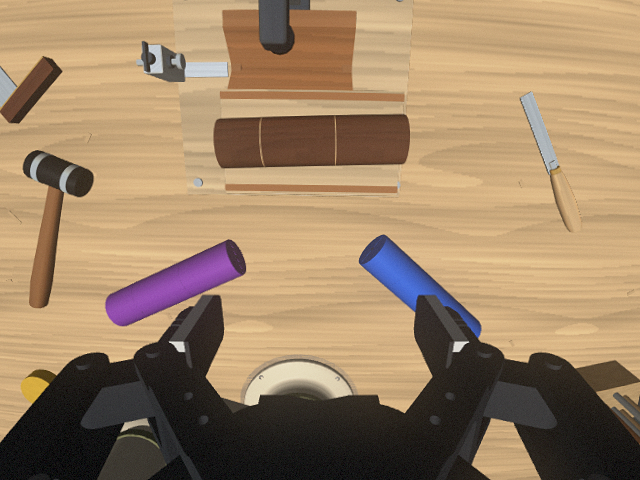

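Run:
```python
import cv2
a=cv2.imread('pics/w1.png')[0:200,130:420]; cv2.imwrite('pics/c3.png',cv2.resize(a,(0,0),fx=2.75,fy=2.75,interpolation=cv2.INTER_CUBIC))
```

```text
(no output)
```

View pics/c3.png

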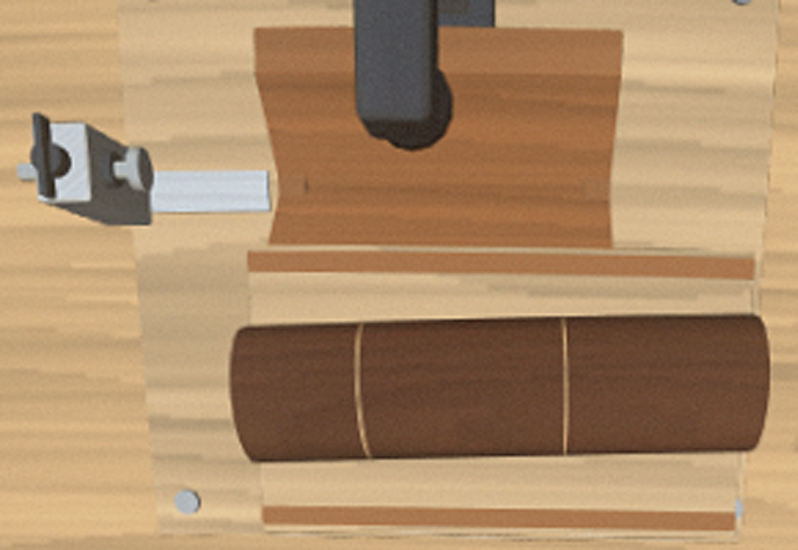

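```bash
cat >> h.py <<'E'
W=eyes.camera_params('wrist')
def wray(s,uv):
    u=cv2.undistortPoints(np.array([[uv]],float),W['intrinsics'],np.array([W['k1'],0,0,0.]))[0,0]
    M=W['mount'];R=s['tool_rot']
    d=R@M[:3,:3]@np.array([u[0],u[1],1]); return s['position']+R@M[:3,3], d/np.linalg.norm(d)
def wz(s,uv,z):
    o,d=wray(s,uv); return o+d*(z-o[2])/d[2]
E
python3 - <<'E'
from h import *
import pickle
s=pickle.load(open('s1.pkl','rb'))
k=lambda x,y:(130+(x+.5)/2.75-.5,(y+.5)/2.75-.5)
obs=[((248,262),(-.04,.095,.0645)),((755,269),(-.04,-.155,.0645)),((263,516),(-.166,.095,.0645)),((736,521),(-.166,-.155,.0645)),
((270,245),(-.032,.085,.062)),((611,246),(-.032,-.085,.062)),((255,30),(.042,.085,.072)),((622,30),(.042,-.085,.072))]
f=lambda c:np.concatenate([wz(s,k(*uv),X[2])[:2]-C2W(c,X)[0,:2] for uv,X in obs])
r=least_squares(f,[.6,0,0]);c=r.x;print(c,np.degrees(c[2]));print(r.fun.reshape(-1,2)*1000)
np.save('c.npy',c)
# billet
def bis(a,b):
    o,d1=wray(s,k(*a));_,d2=wray(s,k(*b));d=d1+d2;return o+d*(.094-o[2])/d[2]
A=bis((240,328),(257,460));B=bis((752,316),(755,449));print('billet axis pts (cradle)',W2C(c,A),W2C(c,B))
# right end: bottom most face center
print('end- from right edge mid',W2C(c,wz(s,k(753,449),.1)),W2C(c,wz(s,k(752,316),.1)),'left',W2C(c,wz(s,k(257,460),.1)),W2C(c,wz(s,k(240,328),.1)))
print('stop',W2C(c,wz(s,k(151,168),.075)))
for z in (.21,.225,.24):print('arm tip',z,W2C(c,wz(s,k(358,122),z)),W2C(c,wz(s,k(430,122),z)))
E
```

```text
[0.6237 0.0106 0.0053] 0.3047509963704858
[[-5.4716 -0.5822]
 [-4.9758  0.5394]
 [-4.7831 -0.9687]
 [-3.5282  0.2994]
 [-5.2795 -1.2135]
 [-3.8546  1.5679]
 [13.24   -0.7361]
 [14.6529  1.0938]]
billet axis pts (cradle) [[-0.1085  0.0893  0.094 ]] [[-0.0995 -0.1508  0.094 ]]
end- from right edge mid [[-0.1296 -0.1515  0.1   ]] [[-0.0694 -0.1461  0.1   ]] left [[-0.1385  0.0854  0.1   ]] [[-0.0782  0.0898  0.1   ]]
stop [[-0.0044  0.1356  0.075 ]]
arm tip 0.21 [[-0.0178  0.0148  0.21  ]] [[-0.0177 -0.0089  0.21  ]]
arm tip 0.225 [[-0.0215  0.0123  0.225 ]] [[-0.0213 -0.0103  0.225 ]]
arm tip 0.24 [[-0.0251  0.0099  0.24  ]] [[-0.025  -0.0117  0.24  ]]
```

Run:
```python
from h import *
import pickle
s=pickle.load(open('s1.pkl','rb'))
k=lambda x,y:(130+(x+.5)/2.75-.5,(y+.5)/2.75-.5)
obs=[((248,262),(-.04,.095,.0645)),((755,269),(-.04,-.155,.0645)),((263,516),(-.166,.095,.0645)),((736,521),(-.166,-.155,.0645)),
((270,245),(-.032,.085,.062)),((611,246),(-.032,-.085,.062)),((258,75),(.042,.085,.072)),((621,72),(.042,-.085,.072))]
f=lambda c:np.concatenate([wz(s,k(*uv),X[2])[:2]-C2W(c,X)[0,:2] for uv,X in obs])
r=least_squares(f,[.6,0,0]);c=r.x;print(c,np.degrees(c[2]));print(r.fun.reshape(-1,2)*1000)
np.save('c.npy',c)
def bis(a,b):
    o,d1=wray(s,k(*a));_,d2=wray(s,k(*b));d=d1+d2;return o+d*(.094-o[2])/d[2]
A=bis((240,328),(257,460));B=bis((752,316),(755,449));print('billet axis pts (cradle)',W2C(c,A),W2C(c,B),A,B)
print('stop',W2C(c,wz(s,k(151,168),.075)))
for z in (.21,.225,.24):print('arm tip',z,W2C(c,wz(s,k(358,122),z)),W2C(c,wz(s,k(430,122),z)),[proj(n,C2W(c,(-.018,0,z)))[0] for n in P])
print('bartop',W2C(c,onz('scene',(365.9,227.6),.308)),W2C(c,onz('side',(225.8,188),.308)))
```

```text
[0.619  0.0107 0.0097] 0.5532421470731661
[[-0.3914 -0.4886]
 [-0.9799  0.6248]
 [ 0.293  -0.3288]
 [ 0.4636  0.9313]
 [-0.2425 -1.155 ]
 [ 0.4452  1.6209]
 [-0.8258 -1.7154]
 [ 1.2378  0.511 ]]
billet axis pts (cradle) [[-0.1034  0.0897  0.094 ]] [[-0.0955 -0.1504  0.094 ]] [0.5147 0.0993 0.094 ] [ 0.525  -0.1407  0.094 ]
stop [[0.0008 0.1355 0.075 ]]
arm tip 0.21 [[-0.0131  0.0148  0.21  ]] [[-0.013 -0.009  0.21 ]] [array([341.6441, 241.1773]), array([265.083 , 222.9338])]
arm tip 0.225 [[-0.0168  0.0123  0.225 ]] [[-0.0167 -0.0103  0.225 ]] [array([341.6988, 236.3203]), array([264.5176, 219.1147])]
arm tip 0.24 [[-0.0204  0.0099  0.24  ]] [[-0.0204 -0.0117  0.24  ]] [array([341.7541, 231.407 ]), array([263.9435, 215.2321])]
bartop [[0.0808 0.001  0.308 ]] [[ 0.0823 -0.0043  0.308 ]]
```

Cradle is at (0.619, 0.011) with yaw 0.55°. The round's centre is at cradle (-0.0995, -0.030), the stop face at y 0.1355, and the arm top at about z 0.228. I'll move behind the round with the fingers leaned 28°.

```bash
cat >> h.py <<'E'
c=np.load('c.npy') if __import__('os').path.exists('c.npy') else None
def dC(p,yaw=0,tilt=0): return delta(C2W(c,p)[0],Rtool(np.degrees(c[2])+yaw,tilt))
E
python3 - <<'E'
from h import *
print(dC((-.150,-.03,.13),0,28), dC((-.150,-.03,.06),0,28))
E
```

```text
[ 0.0269 -0.0139  0.3586 -0.0007  0.1559  0.0028] [ 0.027  -0.0139  0.452  -0.0007  0.1559  0.0028]
```

>>> {"method": "jog_arm", "body": {
  "deltas": [0.027, -0.014, 0.358, -0.0007, 0.156, 0.0028, -1, 0.027, -0.014, 0.358, -0.0007, 0.156, 0.0028, -1, 0.027, -0.014, 0.358, -0.0007, 0.156, 0.0028, -1, 0.027, -0.014, 0.358, -0.0007, 0.156, 0.0028, -1, 0.027, -0.014, 0.358, -0.0007, 0.156, 0.0028, -1, 0.027, -0.014, 0.358, -0.0007, 0.156, 0.0028, -1, 0.027, -0.014, 0.358, -0.0007, 0.156, 0.0028, -1, 0.027, -0.014, 0.358, -0.0007, 0.156, 0.0028, -1, 0.027, -0.014, 0.4, -0.0007, 0.156, 0.0028, -1, 0.027, -0.014, 0.448, -0.0007, 0.156, 0.0028, -1, 0.027, -0.014, 0.448, -0.0007, 0.156, 0.0028, -1]
}}

```text
time_s: 2.53
position: [0.4675, -0.0219, 0.06]
tool_rot: [[0.885, 0.005, 0.465], [0.004, -1.0, 0.003], [0.465, -0.001, -0.885]]
ft_force: [-0.0, 1.2, -0.4]
grip_width: 0.0854
```

Run:
```python
from h import *
s=env.observe();print(s['time_s'],s['position'],W2C(c,s['position']),s['q'],s['ft_force'])
save('wrist','w2.png');save('side','s2.png')
a=cv2.imread('pics/s2.png')[150:350,190:430]; cv2.imwrite('pics/s2c.png',cv2.resize(a,(0,0),fx=3,fy=3))
print(dC((-.150,-.03,.06),0,28),dC((-.130,-.03,.06),0,28))
```

```text
2.5333 [ 0.4675 -0.0219  0.06  ] [[-0.1518 -0.0311  0.06  ]] [-23.4565  21.5961 121.1436  43.6401  15.8325  26.1948] [-0.0083  1.1754 -0.3768]
[ 0.0001 -0.0013  0.0026  0.0001  0.001  -0.0013] [ 0.0237 -0.0014  0.015   0.0001  0.001  -0.0013]
```

View pics/w2.png

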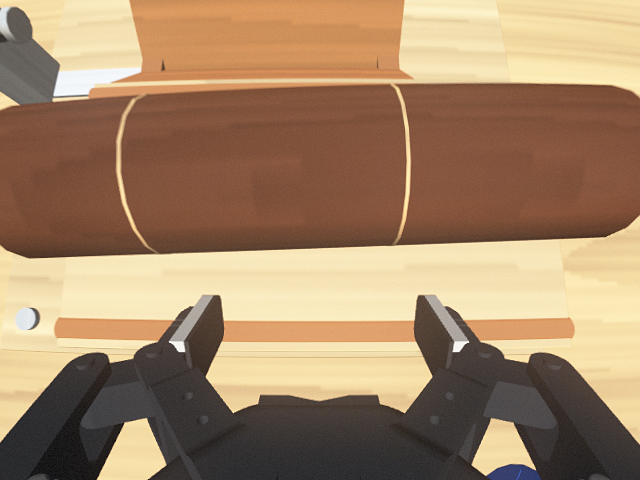

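View pics/s2c.png

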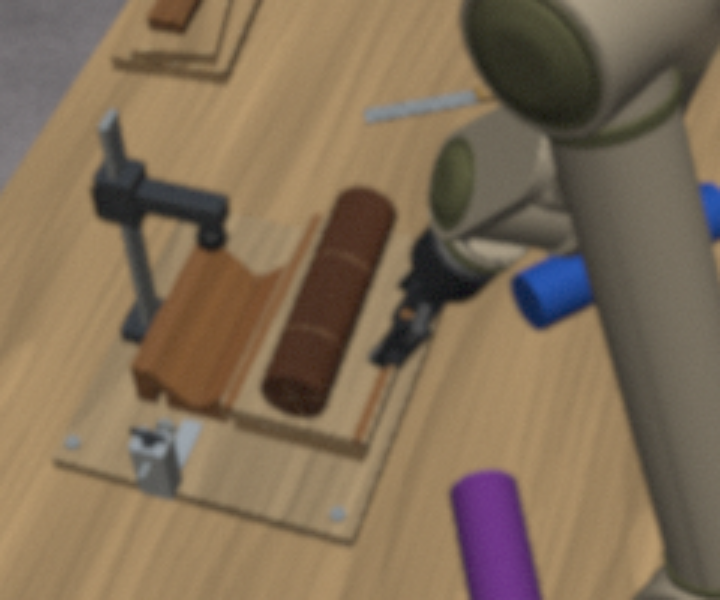

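The wrist view shows the round in front of the open fingers, with its edge nearest the robot at row ~250 and both fingertips behind it (rows 295–350). The fingers stand over the shelf near the outer strip. Now I'll advance.

>>> {"method": "jog_arm", "body": {
  "deltas": [0.0072, -0.0013, 0.0063, 0, 0.001, -0.0013, -1, 0.0143, -0.0013, 0.01, 0, 0.001, -0.0013, -1, 0.0213, -0.0013, 0.0138, 0, 0.001, -0.0013, -1, 0.0237, -0.0013, 0.015, 0, 0.001, -0.0013, -1, 0.0261, -0.0013, 0.0162, 0, 0.001, -0.0013, -1, 0.0284, -0.0013, 0.0175, 0, 0.001, -0.0013, -1, 0.0308, -0.0013, 0.0187, 0, 0.001, -0.0013, -1, 0.0331, -0.0013, 0.02, 0, 0.001, -0.0013, -1, 0.0355, -0.0013, 0.0212, 0, 0.001, -0.0013, -1, 0.0379, -0.0013, 0.0224, 0, 0.001, -0.0013, -1, 0.0402, -0.0013, 0.0237, 0, 0.001, -0.0013, -1]
}}

```text
time_s: 3.55
position: [0.5049, -0.0196, 0.0619]
tool_rot: [[0.881, 0.012, 0.473], [0.012, -1.0, 0.004], [0.473, 0.002, -0.881]]
ft_force: [0.5, -0.2, 0.1]
grip_width: 0.0854
```

Run:
```python
from h import *
s=env.observe();print(s['time_s'],s['position'],W2C(c,s['position']),s['q'],s['ft_force'])
save('wrist','w3.png')
print(dC((-.116,-.03,.06),0,28),dC((-.106,-.03,.06),0,28))
```

```text
3.55 [ 0.5049 -0.0196  0.0619] [[-0.1144 -0.0292  0.0619]] [-20.9268  23.6196 115.805   35.9711  17.1154  35.963 ] [ 0.5209 -0.2005  0.0623]
[-0.0036  0.0009  0.0011  0.0002 -0.0016  0.001 ] [ 0.0081  0.001   0.0074  0.0002 -0.0016  0.001 ]
```

View pics/w3.png

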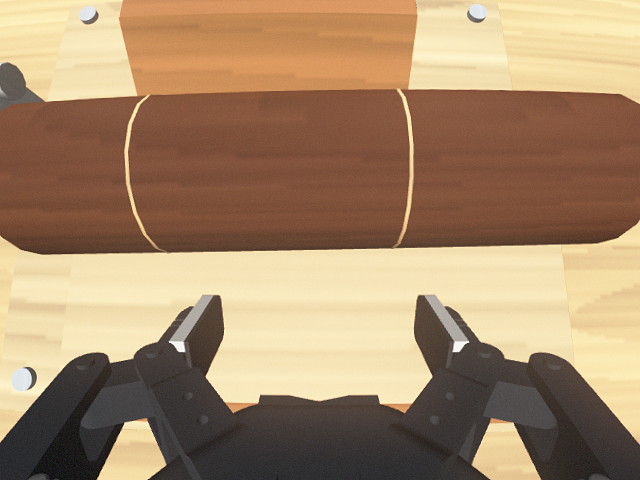

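```bash
cat >> h.py <<'E'
def billet(s,pairs,z=.094):
    out=[]
    for a,b in pairs:
        o,d1=wray(s,a);_,d2=wray(s,b);d=d1+d2;out.append(W2C(c,o+d*(z-o[2])/d[2])[0])
    return np.array(out)
E
python3 - <<'E'
from h import *
s=env.observe()
print(billet(s,[((150,96),(165,251)),((400,90),(398,247))]))
save('wrist','w4.png')
a,b=cv2.imread('pics/w3.png'),cv2.imread('pics/w4.png')
for im in(a,b): print([im[r,300].tolist() for r in (240,244,248,250,252,256)])
E
```

```text
[[-0.0641  0.0377  0.094 ]
 [-0.0618 -0.0628  0.094 ]]
[[41, 61, 98], [47, 65, 94], [43, 60, 85], [146, 188, 222], [175, 224, 243], [178, 225, 245]]
[[49, 67, 98], [48, 65, 96], [73, 94, 119], [173, 224, 243], [174, 223, 242], [180, 227, 245]]
```

>>> {"method": "jog_arm", "body": {
  "deltas": [0.0011, 0.001, 0.0036, 0, -0.0016, 0.001, -1, 0.0058, 0.001, 0.0061, 0, -0.0016, 0.001, -1, 0.0104, 0.001, 0.0087, 0, -0.0016, 0.001, -1, 0.0151, 0.001, 0.0112, 0, -0.0016, 0.001, -1, 0.0198, 0.001, 0.0137, 0, -0.0016, 0.001, -1, 0.0245, 0.001, 0.0162, 0, -0.0016, 0.001, -1, 0.0268, 0.001, 0.0175, 0, -0.0016, 0.001, -1, 0.0291, 0.001, 0.0187, 0, -0.0016, 0.001, -1, 0.0315, 0.001, 0.02, 0, -0.0016, 0.001, -1, 0.0338, 0.001, 0.0213, 0, -0.0016, 0.001, -1]
}}

```text
time_s: 4.48
position: [0.5344, -0.0198, 0.0597]
tool_rot: [[0.884, 0.01, 0.468], [0.009, -1.0, 0.004], [0.468, 0.0, -0.884]]
ft_force: [-2.4, 0.9, 0.1]
grip_width: 0.0852
```

Run:
```python
from h import *
s=env.observe();print(s['time_s'],W2C(c,s['position']),s['q'],s['ft_force'])
save('wrist','w5.png')
print(dC((-.084,-.03,.06),0,28),dC((-.074,-.03,.06),0,28))
```

```text
4.4833 [[-0.0849 -0.0296  0.0597]] [-19.3717  25.7376 111.225   29.5572  18.8675  44.0165] [-2.4146  0.8735  0.0931]
[0.0008 0.0004 0.     0.0001 0.0003 0.    ] [0.0125 0.0004 0.0063 0.0001 0.0003 0.    ]
```

View pics/w5.png

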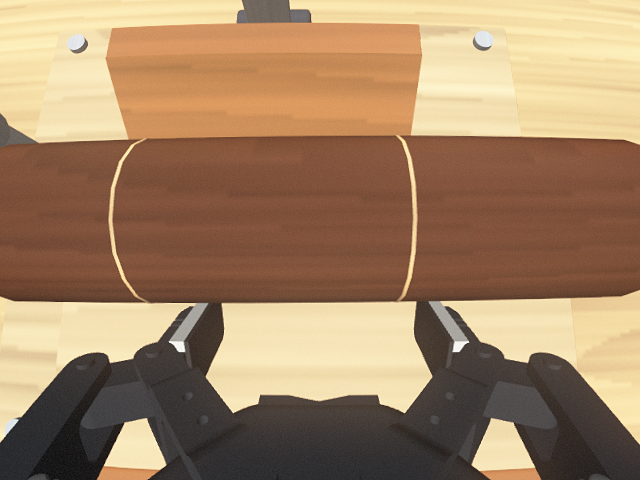

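Both fingertips touch the round's back at row ~300; it lies parallel against the strip with -2.4 N. I'll push it over, rising slightly.

>>> {"method": "jog_arm", "body": {
  "deltas": [0.0033, 0.0004, 0.0009, 0, 0, 0, -1, 0.0059, 0.0004, 0.0017, 0, 0, 0, -1, 0.0084, 0.0004, 0.0026, 0, 0, 0, -1, 0.011, 0.0004, 0.0035, 0, 0, 0, -1, 0.0135, 0.0004, 0.0043, 0, 0, 0, -1, 0.0161, 0.0004, 0.0052, 0, 0, 0, -1]
}}

```text
time_s: 5.03
position: [0.5478, -0.0204, 0.0624]
tool_rot: [[0.883, 0.009, 0.47], [0.008, -1.0, 0.004], [0.47, 0.001, -0.883]]
ft_force: [-0.2, -0.4, -0.6]
grip_width: 0.0852
```

Run:
```python
from h import *
s=env.observe();print(s['time_s'],W2C(c,s['position']),s['q'],s['ft_force'])
save('wrist','w6.png')
print(dC((-.072,-.03,.062),0,28),dC((-.062,-.03,.0635),0,28))
```

```text
5.0333 [[-0.0715 -0.0304  0.0624]] [-18.8204  26.2742 109.107   26.984   19.9634  47.1949] [-0.187  -0.4108 -0.6234]
[-0.0014 -0.0007  0.0001  0.0004 -0.0004 -0.0001] [ 0.0113 -0.0007  0.0046  0.0004 -0.0004 -0.0001]
```

View pics/w6.png

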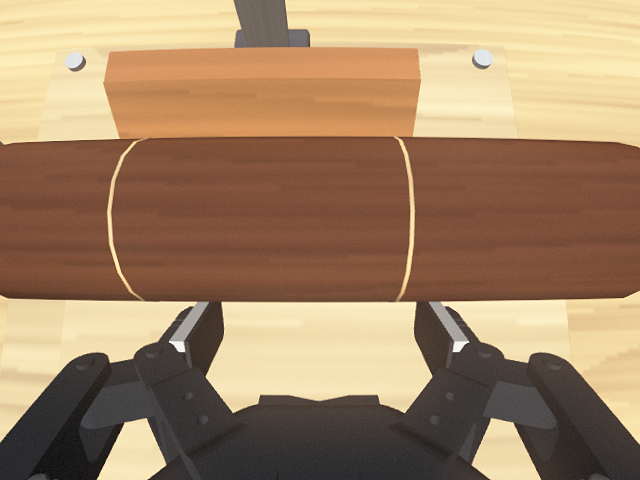

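>>> {"method": "jog_arm", "body": {
  "deltas": [0.0012, -0.0007, 0.001, 0, 0, 0, -1, 0.0038, -0.0007, 0.002, 0, 0, 0, -1, 0.0063, -0.0007, 0.0029, 0, 0, 0, -1, 0.0088, -0.0007, 0.0037, 0, 0, 0, -1, 0.0088, -0.0007, 0.0037, 0, 0, 0, -1]
}}

```text
time_s: 5.5
position: [0.5548, -0.0197, 0.0629]
tool_rot: [[0.883, 0.009, 0.47], [0.009, -1.0, 0.004], [0.47, 0.001, -0.883]]
ft_force: [-0.5, -0.7, -0.0]
grip_width: 0.0853
```

Run:
```python
from h import *
s=env.observe();print(s['time_s'],W2C(c,s['position']),s['q'],s['ft_force'])
save('wrist','w7.png')
print(dC((-.072,-.03,.062),0,28),dC((-.062,-.03,.0635),0,28))
```

```text
5.5 [[-0.0645 -0.0298  0.0629]] [-18.4248  26.6608 107.9953  25.7026  20.5122  48.8435] [-0.4921 -0.655  -0.0449]
[-0.009   0.0004 -0.0035  0.0002  0.     -0.    ] [ 0.0037  0.0004  0.0009  0.0002  0.     -0.    ]
```

View pics/w7.png

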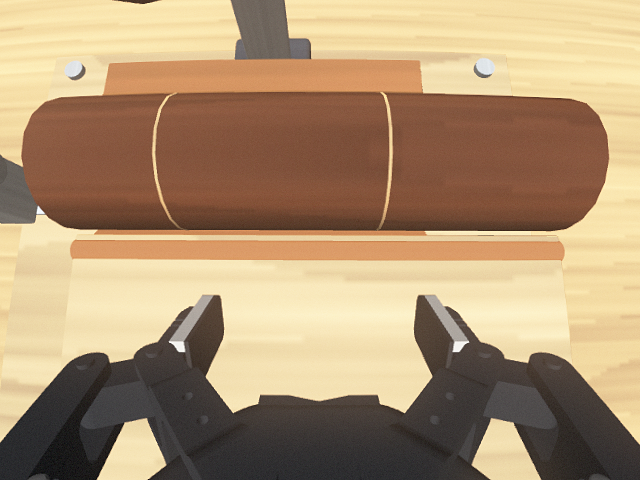

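The round now lies in the vee: it spans cols 22–608, rows 95–230, its near edge is past the strip, and it is clear of the fingers. Next I'll go round to its free end.

Run:
```python
from h import *
print(dC((-.075,-.21,.12),0,0),dC((0,-.20,.12)),dC((0,-.20,.066)))
```

```text
[ 0.0238  0.2404 -0.0736  0.0002 -0.1555 -0.0001] [ 0.1121  0.2271 -0.0266  0.0002 -0.1555 -0.0001] [ 0.0783  0.227   0.0369  0.0002 -0.1555 -0.0001]
```

>>> {"method": "jog_arm", "body": {
  "deltas": [0.0238, 0.2404, -0.0736, 0, -0.1555, 0, 1, 0.0238, 0.2404, -0.0736, 0, -0.1555, 0, 1, 0.0238, 0.2404, -0.0736, 0, -0.1555, 0, 1, 0.0238, 0.2404, -0.0736, 0, -0.1555, 0, 1, 0.0238, 0.2404, -0.0736, 0, -0.1555, 0, 1, 0.0238, 0.2404, -0.0736, 0, -0.1555, 0, 1, 0.0238, 0.2404, -0.0736, 0, -0.1555, 0, 1, 0.1121, 0.2271, -0.0266, 0, -0.1555, 0, 1, 0.1121, 0.2271, -0.0266, 0, -0.1555, 0, 1, 0.1121, 0.2271, -0.0266, 0, -0.1555, 0, 1, 0.1121, 0.2271, -0.0266, 0, -0.1555, 0, 1]
}}

```text
time_s: 6.47
position: [0.6211, -0.1873, 0.1185]
tool_rot: [[1.0, 0.012, -0.001], [0.012, -1.0, 0.001], [-0.001, -0.001, -1.0]]
ft_force: [0.3, 1.0, 1.1]
grip_width: 0.0003
```

Run:
```python
from h import *
s=env.observe();print(s['time_s'],W2C(c,s['position']),s['q'],s['ft_force'],s['grip_width'])
save('wrist','w8.png');save('scene','sc8.png')
a=cv2.imread('pics/sc8.png')[190:360,230:430]; cv2.imwrite('pics/sc8c.png',cv2.resize(a,(0,0),fx=3.5,fy=3.5,interpolation=cv2.INTER_CUBIC))
print(dC((0,-.20,.066)))
```

```text
6.4667 [[ 0.0001 -0.1979  0.1185]] [-27.2177  36.8728  66.9381   0.0082  76.2818  62.106 ] [0.3401 0.9524 1.0589] 0.00031628511581514184
[ 0.0016  0.0017  0.071  -0.0002  0.0006  0.0002]
```

View pics/w8.png

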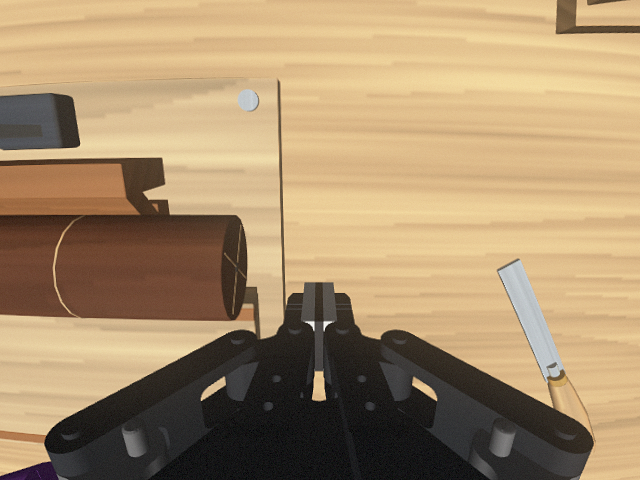

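View pics/sc8c.png

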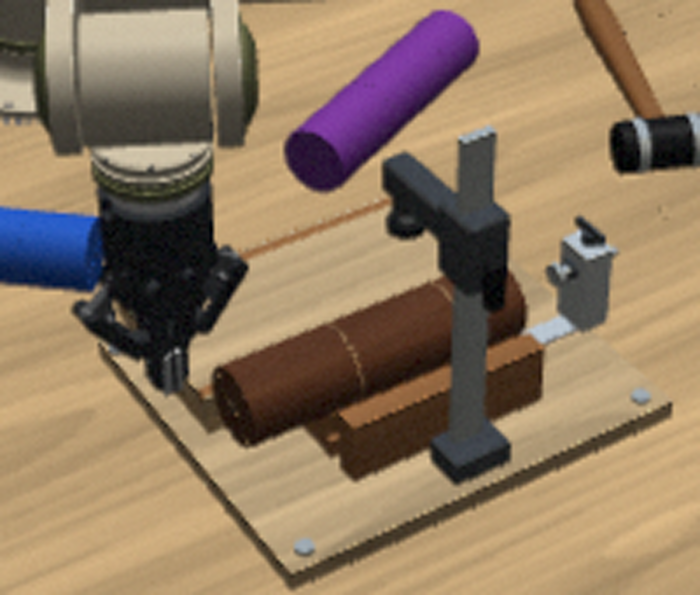

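The round has settled in the vee, free end at scene crop (235,405). The jaws currently open along y, so I'll turn the tool about -85°. That puts the thin side of the fingers towards the end face and the camera away from the clamp.

Run:
```python
from h import *
print(dC((0,-.20,.064),-85),dC((0,-.20,.064),-85)[5]*180)
s=env.observe()
print(billet(s,[((100,214),(100,318)),((220,214),(220,320))],.075), W2C(c,wz(s,(233,215),.107)),W2C(c,wz(s,(244,260),.075)))
```

```text
[0.0016 0.0017 0.0736 0.0002 0.0006 0.4724] 85.032
[[-0.0013 -0.0633  0.075 ]
 [-0.0013 -0.1393  0.075 ]] [[ 0.0382 -0.1583  0.107 ]] [[ 0.0029 -0.1544  0.075 ]]
```

>>> {"method": "jog_arm", "body": {
  "deltas": [0.0016, 0.0017, 0.0736, 0, 0, 0.472, 1, 0.0016, 0.0017, 0.0736, 0, 0, 0.472, 1, 0.0016, 0.0017, 0.0736, 0, 0, 0.472, 1, 0.0016, 0.0017, 0.0736, 0, 0, 0.472, 1, 0.0016, 0.0017, 0.0736, 0, 0, 0.472, 1, 0.0016, 0.0017, 0.0736, 0, 0, 0.472, 1, 0.0016, 0.0017, 0.0736, 0, 0, 0.472, 1, 0.0016, 0.0017, 0.0736, 0, 0, 0.472, 1, 0.0016, 0.0017, 0.0736, 0, 0, 0.472, 1, 0.0016, 0.0017, 0.0736, 0, 0, 0.472, 1, 0.0016, 0.0017, 0.0736, 0, 0, 0.472, 1, 0.0016, 0.0017, 0.0736, 0, 0, 0.472, 1]
}}

```text
time_s: 7.57
position: [0.6208, -0.1903, 0.0649]
tool_rot: [[0.09, -0.996, -0.001], [-0.996, -0.09, -0.0], [-0.0, 0.001, -1.0]]
ft_force: [-0.5, -0.5, 0.7]
grip_width: 0.0002
```

Run:
```python
from h import *
s=env.observe();print(s['time_s'],W2C(c,s['position']),s['q'],s['ft_force'],s['grip_width'])
print(dC((0,-.20,.064),-85),dC((0,-.17,.064),-85))
```

```text
7.5667 [[-0.0002 -0.201   0.0649]] [-27.4607  40.0747  70.3006  -0.0198  69.6598 147.3588] [-0.4966 -0.4863  0.6911] 0.00015629286537886803
[-0.0013 -0.0003  0.0012  0.0002  0.     -0.002 ] [-0.0411 -0.0035  0.0012  0.0002  0.     -0.002 ]
```

>>> {"method": "jog_arm", "body": {
  "deltas": [-0.013, -0.001, 0.0012, 0, 0, -0.002, 1, -0.023, -0.002, 0.0012, 0, 0, -0.002, 1, -0.033, -0.003, 0.0012, 0, 0, -0.002, 1, -0.039, -0.0033, 0.0012, 0, 0, -0.002, 1, -0.041, -0.0035, 0.0012, 0, 0, -0.002, 1, -0.043, -0.0037, 0.0012, 0, 0, -0.002, 1, -0.045, -0.0038, 0.0012, 0, 0, -0.002, 1, -0.047, -0.004, 0.0012, 0, 0, -0.002, 1, -0.049, -0.0041, 0.0012, 0, 0, -0.002, 1, -0.051, -0.0043, 0.0012, 0, 0, -0.002, 1, -0.053, -0.0045, 0.0012, 0, 0, -0.002, 1]
}}

```text
time_s: 8.48
position: [0.6215, -0.151, 0.0637]
tool_rot: [[0.103, -0.995, -0.0], [-0.995, -0.103, -0.001], [0.001, 0.0, -1.0]]
ft_force: [-0.2, -4.0, 0.1]
grip_width: -0.0001
```

```bash
cat > st.py <<'E'
from h import *
import sys
s=env.observe();print(s['time_s'],W2C(c,s['position']),s['ft_force'],s['q'])
E
python3 st.py
```

```text
8.4833 [[ 0.0009 -0.1616  0.0637]] [-0.1613 -4.0325  0.1471] [-24.218   39.2889  72.2404  -0.0609  68.4592 149.8813]
```

>>> {"method": "jog_arm", "body": {
  "deltas": [-0.0027, -0.0003, 0, 0, 0, 0, 1, -0.0053, -0.0005, 0, 0, 0, 0, 1, -0.008, -0.0008, 0, 0, 0, 0, 1, -0.0106, -0.001, 0, 0, 0, 0, 1, -0.0133, -0.0012, 0, 0, 0, 0, 1, -0.016, -0.0015, 0, 0, 0, 0, 1, -0.0186, -0.0017, 0, 0, 0, 0, 1, -0.0213, -0.002, 0, 0, 0, 0, 1, -0.0239, -0.0022, 0, 0, 0, 0, 1, -0.0266, -0.0025, 0, 0, 0, 0, 1, -0.0293, -0.0027, 0, 0, 0, 0, 1, -0.0319, -0.003, 0, 0, 0, 0, 1]
}}

```text
time_s: 9.48
position: [0.6212, -0.1265, 0.0638]
tool_rot: [[0.103, -0.995, -0.0], [-0.995, -0.103, -0.0], [0.0, 0.0, -1.0]]
ft_force: [-0.4, -3.1, -0.4]
grip_width: 0.0002
```

```bash
python3 st.py
```

```text
9.4833 [[ 0.0009 -0.1371  0.0638]] [-0.3959 -3.0724 -0.396 ] [-22.1757  38.8146  73.2671  -0.033   67.9239 151.9017]
```

>>> {"method": "jog_arm", "body": {
  "deltas": [-0.0016, -0.0002, 0, 0, 0, 0, 1, -0.0032, -0.0003, 0, 0, 0, 0, 1, -0.0048, -0.0005, 0, 0, 0, 0, 1, -0.0064, -0.0006, 0, 0, 0, 0, 1, -0.008, -0.0008, 0, 0, 0, 0, 1, -0.0096, -0.0009, 0, 0, 0, 0, 1, -0.0112, -0.0011, 0, 0, 0, 0, 1, -0.0128, -0.0012, 0, 0, 0, 0, 1, -0.0144, -0.0014, 0, 0, 0, 0, 1, -0.016, -0.0015, 0, 0, 0, 0, 1, -0.0176, -0.0017, 0, 0, 0, 0, 1, -0.0192, -0.0018, 0, 0, 0, 0, 1]
}}

```text
time_s: 10.48
position: [0.6211, -0.1121, 0.0637]
tool_rot: [[0.103, -0.995, -0.0], [-0.995, -0.103, -0.0], [0.0, 0.0, -1.0]]
ft_force: [0.9, -4.1, 0.3]
grip_width: -0.0
```

```bash
python3 st.py
python3 - <<'E'
from h import *
save('side','s9.png'); save('scene','sc9.png')
a=cv2.imread('pics/sc9.png')[215:315,330:430]; b=cv2.imread('pics/s9.png')[230:330,215:315]
cv2.imwrite('pics/c9.png',cv2.resize(np.hstack([a,b]),(0,0),fx=4,fy=4,interpolation=cv2.INTER_CUBIC))
E
```

```text
10.4833 [[ 0.0009 -0.1228  0.0637]] [ 0.9266 -4.0673  0.3071] [-20.9488  38.5758  73.7923  -0.0315  67.6376 153.1298]
```

View pics/c9.png

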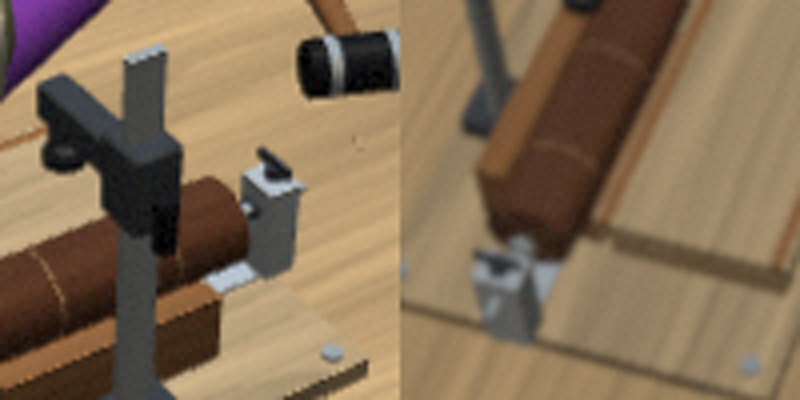

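The picture shows a small gap between the end and the bolt head (left crop 245,212). I'll creep in 0.5 mm steps.

>>> {"method": "jog_arm", "body": {
  "deltas": [-0.0007, -0.0001, 0, 0, 0, 0, 1, -0.0013, -0.0001, 0, 0, 0, 0, 1, -0.002, -0.0002, 0, 0, 0, 0, 1, -0.0027, -0.0002, 0, 0, 0, 0, 1, -0.0033, -0.0003, 0, 0, 0, 0, 1, -0.004, -0.0004, 0, 0, 0, 0, 1]
}}

```text
time_s: 11.08
position: [0.621, -0.1092, 0.0637]
tool_rot: [[0.103, -0.995, -0.0], [-0.995, -0.103, -0.0], [0.0, 0.0, -1.0]]
ft_force: [-0.1, -4.4, 0.4]
grip_width: 0.0001
```

>>> {"method": "jog_arm", "body": {
  "deltas": [-0.0007, -0.0001, 0, 0, 0, 0, 1, -0.0013, -0.0001, 0, 0, 0, 0, 1, -0.002, -0.0002, 0, 0, 0, 0, 1]
}}

```text
time_s: 11.33
position: [0.621, -0.1077, 0.0638]
tool_rot: [[0.103, -0.995, -0.0], [-0.995, -0.103, -0.0], [0.0, 0.0, -1.0]]
ft_force: [0.0, -4.4, -0.2]
grip_width: 0.0002
```

>>> {"method": "jog_arm", "body": {
  "deltas": [-0.0007, -0.0001, 0, 0, 0, 0, 1, -0.0013, -0.0001, 0, 0, 0, 0, 1, -0.002, -0.0002, 0, 0, 0, 0, 1]
}}

```text
time_s: 11.58
position: [0.621, -0.1062, 0.0637]
tool_rot: [[0.103, -0.995, -0.0], [-0.995, -0.103, -0.0], [0.0, 0.0, -1.0]]
ft_force: [0.6, -3.6, 1.1]
grip_width: -0.0001
```

>>> {"method": "jog_arm", "body": {
  "deltas": [-0.0005, 0, 0, 0, 0, 0, 1, -0.001, -0.0001, 0, 0, 0, 0, 1, -0.0014, -0.0001, 0, 0, 0, 0, 1]
}}

```text
time_s: 11.83
position: [0.621, -0.1051, 0.0637]
tool_rot: [[0.103, -0.995, -0.0], [-0.995, -0.103, -0.0], [0.0, 0.0, -1.0]]
ft_force: [-0.8, -3.9, 1.2]
grip_width: -0.0002
```

>>> {"method": "jog_arm", "body": {
  "deltas": [-0.0005, 0, 0, 0, 0, 0, 1, -0.001, -0.0001, 0, 0, 0, 0, 1, -0.0014, -0.0001, 0, 0, 0, 0, 1]
}}

```text
time_s: 12.08
position: [0.621, -0.104, 0.0637]
tool_rot: [[0.103, -0.995, -0.0], [-0.995, -0.103, -0.0], [0.0, 0.0, -1.0]]
ft_force: [1.4, -3.7, -0.2]
grip_width: 0.0006
```

>>> {"method": "jog_arm", "body": {
  "deltas": [-0.0005, 0, 0, 0, 0, 0, 1, -0.001, -0.0001, 0, 0, 0, 0, 1]
}}

```text
time_s: 12.25
position: [0.621, -0.1035, 0.0638]
tool_rot: [[0.103, -0.995, -0.0], [-0.995, -0.103, -0.001], [0.001, 0.0, -1.0]]
ft_force: [0.2, -5.4, -0.4]
grip_width: 0.0001
```

>>> {"method": "jog_arm", "body": {
  "deltas": [-0.0004, 0, 0, 0, 0, 0, 1, -0.0008, -0.0001, 0, 0, 0, 0, 1]
}}

```text
time_s: 12.42
position: [0.621, -0.1033, 0.0638]
tool_rot: [[0.103, -0.995, -0.0], [-0.995, -0.103, -0.001], [0.001, 0.0, -1.0]]
ft_force: [-0.7, -7.7, 0.6]
grip_width: 0.0002
```

```bash
python3 st.py
python3 - <<'E'
from h import *
save('side','s10.png'); save('scene','sc10.png')
a=cv2.imread('pics/sc10.png')[215:315,330:430]; b=cv2.imread('pics/s10.png')[230:330,215:315]
cv2.imwrite('pics/c10.png',cv2.resize(np.hstack([a,b]),(0,0),fx=4,fy=4,interpolation=cv2.INTER_CUBIC))
E
```

```text
12.4167 [[ 0.0009 -0.114   0.0638]] [-0.7321 -7.7056  0.6005] [-20.1677  38.4353  74.0899  -0.0894  67.4556 153.9451]
```

View pics/c10.png

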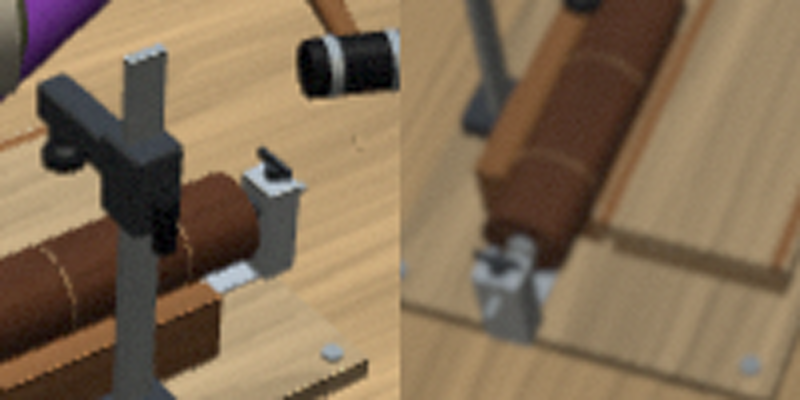

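Force is rising while the tool has nearly stopped, so the round has met the bolt head. I'll press a little more to confirm.

>>> {"method": "jog_arm", "body": {
  "deltas": [-0.0004, 0, 0, 0, 0, 0, 1, -0.0008, -0.0001, 0, 0, 0, 0, 1, -0.0008, -0.0001, 0, 0, 0, 0, 1]
}}

```text
time_s: 12.77
position: [0.6212, -0.103, 0.064]
tool_rot: [[0.103, -0.995, 0.0], [-0.995, -0.103, -0.002], [0.002, -0.0, -1.0]]
ft_force: [0.2, -7.7, 1.7]
grip_width: 0.0
```

```bash
python3 st.py
```

```text
12.7667 [[ 0.0011 -0.1137  0.064 ]] [ 0.2345 -7.6839  1.7278] [-20.1289  38.4182  74.0797  -0.1101  67.4397 154.0003]
```

>>> {"method": "jog_arm", "body": {
  "deltas": [-0.0005, 0, 0, 0, 0, 0, 1, -0.001, -0.0001, 0, 0, 0, 0, 1, -0.001, -0.0001, 0, 0, 0, 0, 1]
}}

```text
time_s: 13.02
position: [0.6212, -0.103, 0.0641]
tool_rot: [[0.103, -0.995, 0.001], [-0.995, -0.103, -0.003], [0.003, -0.0, -1.0]]
ft_force: [-1.0, -11.3, 1.7]
grip_width: 0.0003
```

```bash
python3 st.py
```

```text
13.0167 [[ 0.0011 -0.1137  0.0641]] [ -1.0113 -11.3463   1.7242] [-20.1021  38.4102  74.0915  -0.1686  67.4067 154.069 ]
```

The round is home: 11.3 N with no further motion, well under the 25 N slip force. Now I'll back off and rise. For the clamp I'll have the jaws along y and the camera on the robot's side, to keep clear of the bar.

Run:
```python
from h import *
print(dC((0,-.16,.064),-85),dC((0,-.18,.30),-35))
```

```text
[ 0.0614  0.0072  0.0003 -0.0001 -0.001   0.0019] [ 0.0889  0.0096 -0.3143  0.0004 -0.001  -0.2759]
```

>>> {"method": "jog_arm", "body": {
  "deltas": [0.02, 0.002, 0, 0, 0, 0, 1, 0.061, 0.007, 0, 0, 0, 0, 1, 0.061, 0.007, 0, 0, 0, 0, 1, 0.089, 0.0096, -0.314, 0, 0, -0.276, 1, 0.089, 0.0096, -0.314, 0, 0, -0.276, 1, 0.089, 0.0096, -0.314, 0, 0, -0.276, 1, 0.089, 0.0096, -0.314, 0, 0, -0.276, 1, 0.089, 0.0096, -0.314, 0, 0, -0.276, 1, 0.089, 0.0096, -0.314, 0, 0, -0.276, 1, 0.089, 0.0096, -0.314, 0, 0, -0.276, 1, 0.089, 0.0096, -0.314, 0, 0, -0.276, 1]
}}

```text
time_s: 13.93
position: [0.6209, -0.1685, 0.3009]
tool_rot: [[0.828, -0.561, 0.002], [-0.561, -0.828, -0.001], [0.002, -0.001, -1.0]]
ft_force: [-0.5, 0.1, -1.3]
grip_width: 0.0
```

```bash
python3 st.py
python3 - <<'E'
from h import *
s=env.observe();import pickle;pickle.dump(s,open('s11.pkl','wb'))
save('wrist','w11.png');save('scene','sc11.png')
print(dC((-.02,-.16,.32),45))
E
```

```text
13.9333 [[ 0.0002 -0.1792  0.3009]] [-0.4588  0.1421 -1.3479] [-25.7143  29.9538  49.5085   0.0205 100.3911  98.4237]
[-0.036  -0.0054 -0.0292 -0.0005  0.0008 -0.4452]
```

View pics/w11.png

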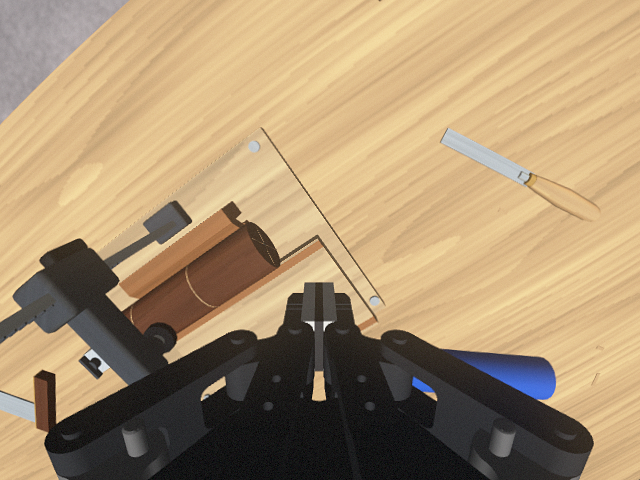

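>>> {"method": "jog_arm", "body": {
  "deltas": [-0.036, -0.0054, -0.0292, 0, 0, -0.445, 1, -0.036, -0.0054, -0.0292, 0, 0, -0.445, 1, -0.036, -0.0054, -0.0292, 0, 0, -0.445, 1, -0.036, -0.0054, -0.0292, 0, 0, -0.445, 1, -0.036, -0.0054, -0.0292, 0, 0, -0.445, 1, -0.036, -0.0054, -0.0292, 0, 0, -0.445, 1, -0.036, -0.0054, -0.0292, 0, 0, -0.445, 1, -0.036, -0.0054, -0.0292, 0, 0, -0.445, 1, -0.036, -0.0054, -0.0292, 0, 0, -0.445, 1, -0.036, -0.0054, -0.0292, 0, 0, -0.445, 1, -0.036, -0.0054, -0.0292, 0, 0, -0.445, 1, -0.036, -0.0054, -0.0292, 0, 0, -0.445, 1]
}}

```text
time_s: 15.03
position: [0.6006, -0.1496, 0.3196]
tool_rot: [[0.697, 0.717, -0.003], [0.717, -0.697, 0.001], [-0.001, -0.003, -1.0]]
ft_force: [0.1, 0.2, -0.2]
grip_width: -0.0
```

```bash
python3 st.py
python3 - <<'E'
from h import *
print(dC((-.02,-.10,.32),130))
E
```

```text
15.0333 [[-0.02   -0.16    0.3196]] [ 0.0809  0.1768 -0.2326] [-24.9236  27.0529  51.5054  -0.0113 101.6378  19.2454]
[ 0.0569 -0.0563 -0.0005 -0.0011 -0.0004 -0.4707]
```

>>> {"method": "jog_arm", "body": {
  "deltas": [0.057, -0.056, 0, 0, 0, -0.47, 1, 0.057, -0.056, 0, 0, 0, -0.47, 1, 0.057, -0.056, 0, 0, 0, -0.47, 1, 0.057, -0.056, 0, 0, 0, -0.47, 1, 0.057, -0.056, 0, 0, 0, -0.47, 1, 0.057, -0.056, 0, 0, 0, -0.47, 1, 0.057, -0.056, 0, 0, 0, -0.47, 1, 0.057, -0.056, 0, 0, 0, -0.47, 1, 0.057, -0.056, 0, 0, 0, -0.47, 1, 0.057, -0.056, 0, 0, 0, -0.47, 1, 0.057, -0.056, 0, 0, 0, -0.47, 1, 0.057, -0.056, 0, 0, 0, -0.47, 1]
}}

```text
time_s: 16.03
position: [0.6004, -0.0897, 0.32]
tool_rot: [[-0.648, 0.762, -0.002], [0.762, 0.648, 0.001], [0.002, -0.001, -1.0]]
ft_force: [-0.3, -0.6, -0.3]
grip_width: -0.0001
```

```bash
python3 st.py
python3 - <<'E'
from h import *
print(dC((0,0,.26),180), dC((0,0,.26),130))
E
```

```text
16.0333 [[-0.0196 -0.1002  0.32  ]] [-0.3265 -0.557  -0.3046] [-19.6518  25.6481  53.7618  -0.0115 100.7334 -60.0084]
[ 0.0857  0.1057  0.08   -0.0001 -0.0008 -0.2789] [ 0.0857  0.1057  0.08   -0.0005 -0.0007 -0.0011]
```

>>> {"method": "jog_arm", "body": {
  "deltas": [0.0857, 0.1057, 0, 0, 0, -0.279, 1, 0.0857, 0.1057, 0, 0, 0, -0.279, 1, 0.0857, 0.1057, 0, 0, 0, -0.279, 1, 0.0857, 0.1057, 0, 0, 0, -0.279, 1, 0.0857, 0.1057, 0, 0, 0, -0.279, 1, 0.0857, 0.1057, 0, 0, 0, -0.279, 1, 0.0857, 0.1057, 0, 0, 0, -0.279, 1, 0.0857, 0.1057, 0.04, 0, 0, -0.279, 1, 0.0857, 0.1057, 0.08, 0, 0, -0.279, 1, 0.0857, 0.1057, 0.08, 0, 0, -0.279, 1, 0.0857, 0.1057, 0.08, 0, 0, -0.279, 1]
}}

```text
time_s: 16.95
position: [0.6189, 0.0105, 0.2599]
tool_rot: [[-1.0, -0.006, -0.004], [-0.006, 1.0, 0.0], [0.004, 0.0, -1.0]]
ft_force: [0.2, -0.1, 0.9]
grip_width: 0.0004
```

```bash
python3 st.py
python3 - <<'E'
from h import *
s=env.observe();print(s['tool_rot'])
save('side','s12.png'); save('scene','sc12.png');save('wrist','w12.png')
a=cv2.imread('pics/sc12.png')[190:290,300:400]; b=cv2.imread('pics/s12.png')[170:270,200:300]
cv2.imwrite('pics/c12.png',cv2.resize(np.hstack([a,b]),(0,0),fx=4,fy=4,interpolation=cv2.INTER_CUBIC))
print(dC((0,0,.24),180), dC((0,0,.22),180))
E
```

```text
16.95 [[-0.0001 -0.0001  0.2599]] [ 0.2456 -0.1464  0.8989] [  -9.9583   28.1745   59.0937   -0.0186   92.9876 -100.302 ]
[[-1.     -0.006  -0.0045]
 [-0.006   1.      0.0005]
 [ 0.0045  0.0005 -1.    ]]
[ 0.0015  0.0005  0.0307 -0.0003  0.0009 -0.0006] [ 0.0016  0.0005  0.0574 -0.0003  0.0009 -0.0006]
```

View pics/c12.png

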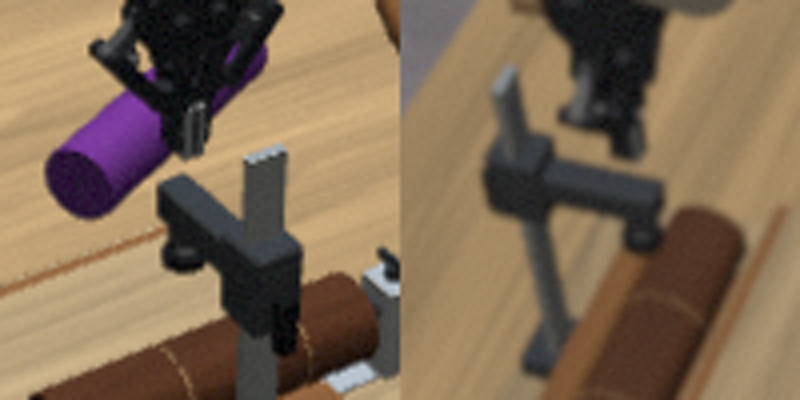

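View pics/w12.png

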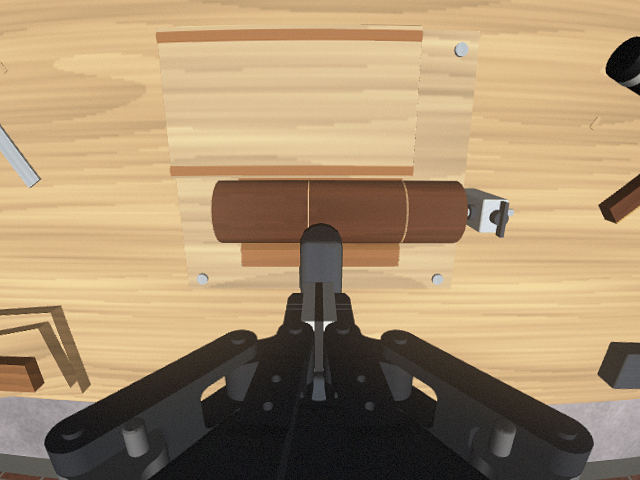

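The wrist view shows the fingertips centred over the arm tip (col 320). The round's end meets the stop at cols 465–470. Descending onto the arm.

>>> {"method": "jog_arm", "body": {
  "deltas": [0.0005, 0, 0.0187, 0, 0.001, 0, 1, 0.0015, 0, 0.0293, 0, 0.001, 0, 1, 0.0015, 0, 0.0347, 0, 0.001, 0, 1, 0.0015, 0, 0.0367, 0, 0.001, 0, 1, 0.0015, 0, 0.0387, 0, 0.001, 0, 1, 0.0015, 0, 0.0407, 0, 0.001, 0, 1, 0.0015, 0, 0.0427, 0, 0.001, 0, 1, 0.0015, 0, 0.0447, 0, 0.001, 0, 1, 0.0015, 0, 0.0467, 0, 0.001, 0, 1, 0.0015, 0, 0.0487, 0, 0.001, 0, 1, 0.0015, 0, 0.0507, 0, 0.001, 0, 1]
}}

```text
time_s: 18.02
position: [0.6183, 0.0104, 0.2248]
tool_rot: [[-1.0, -0.009, -0.002], [-0.009, 1.0, -0.001], [0.002, -0.001, -1.0]]
ft_force: [-5.0, 0.6, 5.9]
grip_width: 0.0001
```

```bash
python3 st.py
```

```text
18.0167 [[-0.0008 -0.0003  0.2248]] [-4.9502  0.5964  5.935 ] [  -9.9631   29.1034   63.2179   -0.0706   87.7768 -100.4829]
```

>>> {"method": "jog_arm", "body": {
  "deltas": [0.0005, 0, 0.002, 0, 0, 0, 1, 0.001, 0, 0.004, 0, 0, 0, 1, 0.001, 0, 0.006, 0, 0, 0, 1, 0.001, 0, 0.008, 0, 0, 0, 1]
}}

```text
time_s: 18.35
position: [0.6182, 0.0104, 0.219]
tool_rot: [[-1.0, -0.009, 0.0], [-0.009, 1.0, -0.001], [-0.0, -0.001, -1.0]]
ft_force: [-1.2, 1.3, 6.4]
grip_width: 0.0001
```

```bash
python3 st.py
```

```text
18.35 [[-0.0008 -0.0003  0.219 ]] [-1.2179  1.2836  6.3872] [  -9.9734   29.2438   63.922    -0.0493   86.8053 -100.4966]
```

>>> {"method": "jog_arm", "body": {
  "deltas": [0, 0, 0.0024, 0, 0, 0, 1, 0, 0, 0.0048, 0, 0, 0, 1, 0, 0, 0.0072, 0, 0, 0, 1, 0, 0, 0.0096, 0, 0, 0, 1, 0, 0, 0.012, 0, 0, 0, 1, 0, 0, 0.0144, 0, 0, 0, 1, 0, 0, 0.0168, 0, 0, 0, 1, 0, 0, 0.0192, 0, 0, 0, 1, 0, 0, 0.0216, 0, 0, 0, 1, 0, 0, 0.024, 0, 0, 0, 1, 0, 0, 0.0264, 0, 0, 0, 1, 0, 0, 0.0288, 0, 0, 0, 1]
}}

```text
time_s: 19.35
position: [0.6182, 0.0104, 0.1974]
tool_rot: [[-1.0, -0.009, 0.0], [-0.009, 1.0, -0.001], [-0.0, -0.001, -1.0]]
ft_force: [-1.1, 0.4, 5.8]
grip_width: -0.0002
```

>>> {"method": "jog_arm", "body": {
  "deltas": [0, 0, 0.0024, 0, 0, 0, 1, 0, 0, 0.0048, 0, 0, 0, 1, 0, 0, 0.0072, 0, 0, 0, 1, 0, 0, 0.0096, 0, 0, 0, 1, 0, 0, 0.012, 0, 0, 0, 1, 0, 0, 0.0144, 0, 0, 0, 1, 0, 0, 0.0168, 0, 0, 0, 1, 0, 0, 0.0192, 0, 0, 0, 1, 0, 0, 0.0216, 0, 0, 0, 1]
}}

```text
time_s: 20.1
position: [0.6182, 0.0104, 0.1811]
tool_rot: [[-1.0, -0.009, 0.0], [-0.009, 1.0, -0.001], [-0.0, -0.001, -1.0]]
ft_force: [-1.3, 0.3, 5.7]
grip_width: 0.0002
```

```bash
python3 st.py;  python3 - <<'E'
from h import *
save('side','s13.png'); save('scene','sc13.png')
a=cv2.imread('pics/sc13.png')[190:290,300:400]; b=cv2.imread('pics/s13.png')[170:270,200:300]
cv2.imwrite('pics/c13.png',cv2.resize(np.hstack([a,b]),(0,0),fx=4,fy=4,interpolation=cv2.INTER_CUBIC))
E
```

```text
20.1 [[-0.0008 -0.0003  0.1811]] [-1.3032  0.2623  5.7416] [  -9.9723   30.7827   67.5743   -0.0471   81.6243 -100.4938]
```

View pics/c13.png

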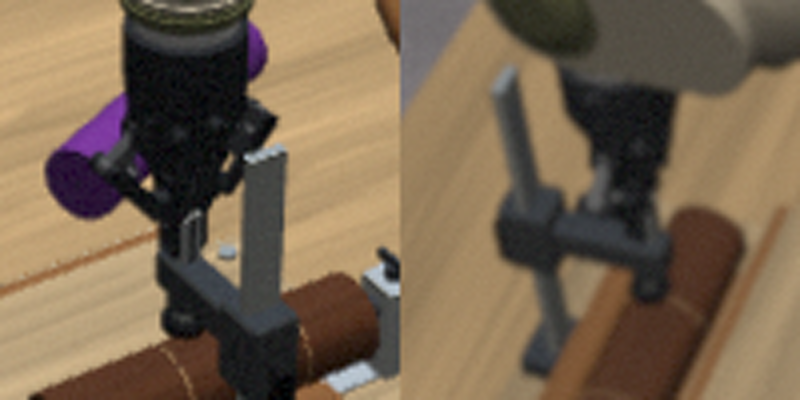

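The clamp head slides steadily at about 6 N, and the foot is about 10–20 mm above the round. I'll slow down to feel for contact.

>>> {"method": "jog_arm", "body": {
  "deltas": [0, 0, 0.0015, 0, 0, 0, 1, 0, 0, 0.003, 0, 0, 0, 1, 0, 0, 0.0045, 0, 0, 0, 1, 0, 0, 0.006, 0, 0, 0, 1, 0, 0, 0.0075, 0, 0, 0, 1, 0, 0, 0.009, 0, 0, 0, 1, 0, 0, 0.0105, 0, 0, 0, 1, 0, 0, 0.012, 0, 0, 0, 1, 0, 0, 0.013, 0, 0, 0, 1]
}}

```text
time_s: 20.95
position: [0.6182, 0.0104, 0.1711]
tool_rot: [[-1.0, -0.009, 0.0], [-0.009, 1.0, -0.001], [0.0, -0.001, -1.0]]
ft_force: [0.4, 0.9, 6.5]
grip_width: -0.0002
```

>>> {"method": "jog_arm", "body": {
  "deltas": [0, 0, 0.0007, 0, 0, 0, 1, 0, 0, 0.0013, 0, 0, 0, 1, 0, 0, 0.002, 0, 0, 0, 1, 0, 0, 0.0026, 0, 0, 0, 1]
}}

```text
time_s: 21.28
position: [0.6182, 0.0104, 0.1692]
tool_rot: [[-1.0, -0.009, -0.0], [-0.009, 1.0, -0.001], [0.0, -0.001, -1.0]]
ft_force: [0.3, 1.0, 7.2]
grip_width: 0.0002
```

>>> {"method": "jog_arm", "body": {
  "deltas": [0, 0, 0.0007, 0, 0, 0, 1, 0, 0, 0.0013, 0, 0, 0, 1, 0, 0, 0.002, 0, 0, 0, 1]
}}

```text
time_s: 21.53
position: [0.6182, 0.0104, 0.1677]
tool_rot: [[-1.0, -0.009, 0.0], [-0.009, 1.0, -0.001], [0.0, -0.001, -1.0]]
ft_force: [0.9, 1.6, 5.5]
grip_width: -0.0002
```

>>> {"method": "jog_arm", "body": {
  "deltas": [0, 0, 0.0007, 0, 0, 0, 1, 0, 0, 0.0013, 0, 0, 0, 1, 0, 0, 0.002, 0, 0, 0, 1]
}}

```text
time_s: 21.78
position: [0.6182, 0.0104, 0.1662]
tool_rot: [[-1.0, -0.009, -0.0], [-0.009, 1.0, -0.001], [0.0, -0.001, -1.0]]
ft_force: [0.4, 1.1, 6.6]
grip_width: 0.0003
```

>>> {"method": "jog_arm", "body": {
  "deltas": [0, 0, 0.0007, 0, 0, 0, 1, 0, 0, 0.0013, 0, 0, 0, 1]
}}

```text
time_s: 21.95
position: [0.6182, 0.0104, 0.1652]
tool_rot: [[-1.0, -0.009, -0.0], [-0.009, 1.0, -0.001], [0.0, -0.001, -1.0]]
ft_force: [0.3, 0.8, 6.0]
grip_width: 0.0001
```

>>> {"method": "jog_arm", "body": {
  "deltas": [0, 0, 0.0007, 0, 0, 0, 1, 0, 0, 0.0013, 0, 0, 0, 1]
}}

```text
time_s: 22.12
position: [0.6182, 0.0104, 0.1642]
tool_rot: [[-1.0, -0.009, -0.0], [-0.009, 1.0, -0.001], [0.0, -0.001, -1.0]]
ft_force: [0.1, 1.2, 6.3]
grip_width: -0.0001
```

>>> {"method": "jog_arm", "body": {
  "deltas": [0, 0, 0.0007, 0, 0, 0, 1, 0, 0, 0.0013, 0, 0, 0, 1]
}}

```text
time_s: 22.28
position: [0.6182, 0.0104, 0.1633]
tool_rot: [[-1.0, -0.009, 0.0], [-0.009, 1.0, -0.001], [-0.0, -0.001, -1.0]]
ft_force: [0.2, 0.7, 6.2]
grip_width: 0.0002
```

>>> {"method": "jog_arm", "body": {
  "deltas": [0, 0, 0.0007, 0, 0, 0, 1, 0, 0, 0.0013, 0, 0, 0, 1]
}}

```text
time_s: 22.45
position: [0.6182, 0.0104, 0.1625]
tool_rot: [[-1.0, -0.009, 0.0], [-0.009, 1.0, -0.001], [-0.0, -0.001, -1.0]]
ft_force: [-0.6, 0.8, 8.6]
grip_width: -0.0001
```

>>> {"method": "jog_arm", "body": {
  "deltas": [0, 0, 0.0007, 0, 0, 0, 1]
}}

```text
time_s: 22.53
position: [0.6183, 0.0104, 0.1622]
tool_rot: [[-1.0, -0.009, 0.0], [-0.009, 1.0, -0.001], [-0.0, -0.001, -1.0]]
ft_force: [-1.4, 1.4, 9.6]
grip_width: -0.0
```

>>> {"method": "jog_arm", "body": {
  "deltas": [0, 0, 0.0007, 0, 0, 0, 1]
}}

```text
time_s: 22.62
position: [0.6182, 0.0104, 0.1619]
tool_rot: [[-1.0, -0.009, 0.001], [-0.009, 1.0, -0.001], [-0.001, -0.001, -1.0]]
ft_force: [-1.8, 1.4, 11.7]
grip_width: 0.0001
```

>>> {"method": "jog_arm", "body": {
  "deltas": [0, 0, 0.0007, 0, 0, 0, 1]
}}

```text
time_s: 22.7
position: [0.6183, 0.0104, 0.1617]
tool_rot: [[-1.0, -0.009, 0.001], [-0.009, 1.0, -0.001], [-0.001, -0.001, -1.0]]
ft_force: [-2.7, 0.8, 13.9]
grip_width: 0.0001
```

>>> {"method": "jog_arm", "body": {
  "deltas": [0, 0, 0.0007, 0, 0, 0, 1]
}}

```text
time_s: 22.78
position: [0.6183, 0.0104, 0.1614]
tool_rot: [[-1.0, -0.009, 0.001], [-0.009, 1.0, -0.001], [-0.001, -0.001, -1.0]]
ft_force: [-3.5, 0.9, 15.4]
grip_width: 0.0004
```

>>> {"method": "jog_arm", "body": {
  "deltas": [0, 0, 0, 0, 0, 0, 1, 0, 0, 0, 0, 0, 0, 1]
}}

```text
time_s: 22.95
position: [0.6183, 0.0104, 0.1614]
tool_rot: [[-1.0, -0.009, 0.001], [-0.009, 1.0, -0.001], [-0.001, -0.001, -1.0]]
ft_force: [-2.5, 1.8, 13.1]
grip_width: -0.0002
```

>>> {"method": "jog_arm", "body": {
  "deltas": [0, 0, 0.0006, 0, 0, 0, 1]
}}

```text
time_s: 23.03
position: [0.6183, 0.0104, 0.1612]
tool_rot: [[-1.0, -0.009, 0.001], [-0.009, 1.0, -0.001], [-0.001, -0.001, -1.0]]
ft_force: [-3.0, 1.7, 15.6]
grip_width: -0.0003
```

>>> {"method": "jog_arm", "body": {
  "deltas": [0, 0, 0.0004, 0, 0, 0, 1]
}}

```text
time_s: 23.12
position: [0.6183, 0.0104, 0.161]
tool_rot: [[-1.0, -0.009, 0.001], [-0.009, 1.0, -0.001], [-0.001, -0.001, -1.0]]
ft_force: [-4.2, 0.4, 17.3]
grip_width: 0.0001
```

```bash
python3 st.py
```

```text
23.1167 [[-0.0008 -0.0003  0.161 ]] [-4.2496  0.3524 17.3072] [  -9.9723   31.7045   69.3828   -0.0488   78.8215 -100.4975]
```

17.3 N total, with about 2 mm of squeeze since contact. I'll lift straight off.

>>> {"method": "jog_arm", "body": {
  "deltas": [0, 0, -0.004, 0, 0, 0, 1, 0, 0, -0.03, 0, 0, 0, 1, 0, 0, -0.08, 0, 0, 0, 1, 0, 0, -0.13, 0, 0, 0, 1, 0, 0, -0.18, 0, 0, 0, 1, 0, 0, -0.22, 0, 0, 0, 1, 0.1, 0, -0.25, 0, 0, 0, 1, 0.2, 0, -0.25, 0, 0, 0, 1, 0.25, 0, -0.25, 0, 0, 0, 1, 0.25, 0, -0.25, 0, 0, 0, 1, 0.25, 0, -0.25, 0, 0, 0, 1]
}}

```text
time_s: 24.03
position: [0.4271, 0.0091, 0.347]
tool_rot: [[-1.0, -0.009, -0.002], [-0.009, 1.0, -0.001], [0.002, -0.001, -1.0]]
ft_force: [-0.3, -0.7, 0.7]
grip_width: 0.0001
```

```bash
python3 st.py;  python3 - <<'E'
from h import *
import pickle
s=env.observe();pickle.dump(s,open('s14.pkl','wb'))
save('wrist','w14.png');save('side','s14.png'); save('scene','sc14.png')
a=cv2.imread('pics/sc14.png')[200:340,270:430]; b=cv2.imread('pics/s14.png')[180:320,200:360]
cv2.imwrite('pics/c14.png',cv2.resize(np.hstack([a,b]),(0,0),fx=2.5,fy=2.5,interpolation=cv2.INTER_CUBIC))
E
```

```text
24.0333 [[-0.192   0.0003  0.347 ]] [-0.3152 -0.6712  0.669 ] [ -14.6841    5.4153   77.7204   -0.0892   96.9735 -105.2302]
```

View pics/c14.png

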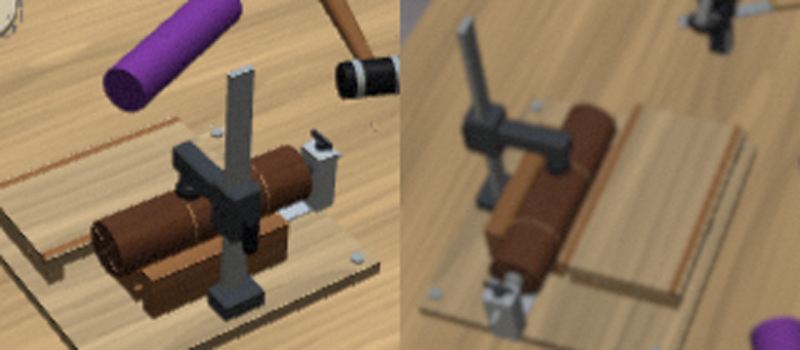

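View pics/w14.png

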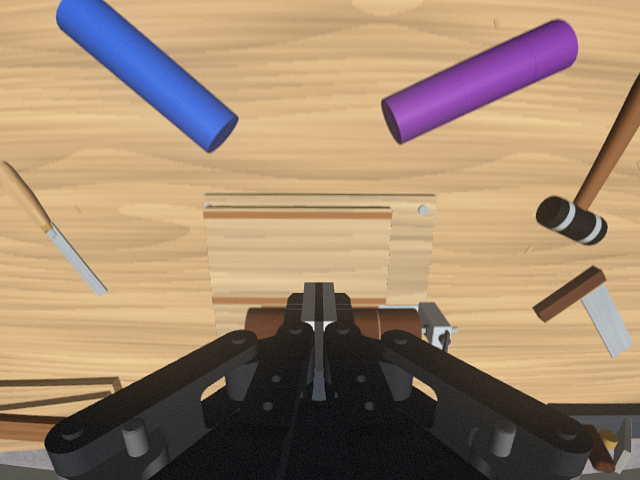

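Run:
```python
from h import *
a0=cv2.imread('pics/scene0.png',0);a1=cv2.imread('pics/sc14.png',0)
b0=cv2.imread('pics/side0.png',0);b1=cv2.imread('pics/s14.png',0)
for x,y,(u,v) in ((a0,a1,(397,262)),(b0,b1,(241,305))):
    t=x[v-9:v+10,u-7:u+10]; r=cv2.matchTemplate(y[v-13:v+14,u-11:u+14],t,cv2.TM_CCOEFF_NORMED)
    _,m,_,l=cv2.minMaxLoc(r); print(m,l,'(4,4)=unmoved'); print(r[3:6,3:6])
# tools unmoved
for n,x,y in (('scene',a0,a1),('side',b0,b1)):
    d=(cv2.absdiff(x,y)>40).astype(np.uint8); k,_,st,_=cv2.connectedComponentsWithStats(d)
    print(n,[q[:5].tolist() for q in st[1:] if q[4]>40])
```

```text
0.9583106637001038 (4, 4) (4,4)=unmoved
[[0.7685 0.7985 0.6409]
 [0.83   0.9583 0.8201]
 [0.6668 0.8065 0.7668]]
0.8558697700500488 (4, 4) (4,4)=unmoved
[[0.5914 0.6893 0.546 ]
 [0.7245 0.8559 0.6987]
 [0.6692 0.812  0.6806]]
scene [[259, 1, 51, 65, 1544], [145, 14, 72, 43, 1298], [289, 35, 42, 30, 440], [27, 43, 130, 78, 2404], [186, 52, 23, 12, 141], [167, 55, 13, 16, 128], [180, 62, 42, 20, 278], [158, 67, 9, 10, 57], [268, 67, 57, 29, 567], [192, 82, 21, 9, 57], [196, 91, 24, 12, 111], [111, 98, 28, 22, 153], [229, 102, 18, 19, 99], [249, 105, 82, 127, 4822], [40, 117, 36, 29, 681], [222, 131, 35, 29, 543], [41, 155, 47, 61, 1339], [236, 155, 23, 9, 42], [209, 157, 20, 39, 330], [86, 167, 13, 15, 105], [231, 168, 18, 21, 157], [272, 233, 122, 77, 4358]]
side [[410, 33, 117, 47, 3676], [330, 76, 65, 33, 380], [312, 82, 37, 21, 496], [469, 101, 79, 88, 3486], [372, 105, 10, 7, 42], [293, 109, 107, 93, 3480], [402, 113, 17, 25, 240], [361, 114, 20, 12, 105], [431, 115, 39, 29, 496], [468, 117, 21, 19, 225], [436, 144, 24, 25, 237], [389, 164, 18, 63, 480], [422, 172, 11, 39, 152], [434, 180, 76, 120, 4967], [233, 203, 34, 29, 467], [220, 204, 12, 20, 143], [277, 212, 45, 78, 1736], [238, 222, 49, 30, 689], [225, 225, 10, 17, 109], [388, 230, 30, 19, 206], [388, 237, 32, 23, 220], [379, 245, 7, 11, 48], [259, 253, 17, 31, 72], [370, 258, 69, 48, 694], [391, 263, 14, 9, 59], [236, 282, 23, 17, 191], [507, 285, 23, 38, 214], [476, 298, 27, 38, 645], [414, 307, 79, 92, 2952]]
```

The stop is unmoved within a pixel, and the bystander tools show no change. Handing in.

```bash
python3 -c "
from h import *
print(close_job())"
```

```text
the job is handed in; nothing more can be done
None
```

The wooden round is in the vee, home against the end stop and clamped. I handed the job in at about 24 s; it reports no verdict.

- **Roll:** I pushed it with the open fingers leaned 28° under it. It rolled ahead on its own to the strip, then went over and settled in the vee.
- **Slide:** I pushed its free end at about 4 N. At the stop the push rose to 11.3 N with no further motion, well under the 25 N slip force.
- **Clamp:** The foot touched with the arm top at about z 163 mm. I pushed to about 17.3 N in all (readings vary by about 1 N), so I estimate 11 to 12 N on the round. I then lifted straight off.

**Last checks:** In the last pictures the foot is on the round and its end is at the bolt head. By template matching the stop is unmoved to the pixel, though the side-view match was weaker (0.86 against 0.96 in the scene view). None of the image differences I checked fell on the chisel, mallet or try square, and the gripper touches nothing.

One reading looked odd: a brief sideways force of about 5 N when the fingers first met the clamp arm. It eased as I went on, then crept back to about 4 N at the final push. I had no direct measure of the force on the round.

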